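# Load the disc finisher and read its gear-oil dipstick

### The arm

A 6-joint arm with a two-finger parallel gripper is mounted at the origin on the work surface. World frame = base frame: x ahead of the robot, y to its left, z up, the work surface at z = 0. Lengths are in m, angles in rad, forces in N, time in s.
With the tool pointing down it reaches from about 0.325 to 0.85 m from the base axis. Payload 15.5 kg.
Tool frame: the origin (TCP) lies at the very end of the fingers, on their centre line; the grasp point (between the pads) lies 19 mm behind it (arm.grip_depth is the distance from the TCP to the grasp point, in m); x points along the fingers, y is the direction in which the jaws open and shut, and the axes are right-handed (so a half turn about x gives the same grasp; the last joint's range is limited). The gripper opens to 91 mm and grips with 3 to 60 N. Pads are 32 mm wide; open, the fingers measure 118 mm over their backs; the gripper's body (76 mm by 178 mm) begins 60 mm behind the grasp point.
Start: joints at [1.062, 0.494, 1.345, -0, 1.302, -0.096], TCP at [0.251, 0.573, 0.181] pointing down, gripper open.
Joint ranges: [-2.91, 2.91], [-0.82, 2.16], [0.22, 2.67], [-1.22, 4.37], [0.12, 2.79], [-3.08, 3.08]. Speed limits (rad/s): [1.89, 1.89, 2.57, 3.01, 3.01, 3.01].

### API

Orientations are given as a unit quaternion [w, x, y, z].
In Python, from bench import telemetry, vision, arm gives the robot as it stands.
- The arm moves only by the shell command python3 -m crank 'ROWS'. ROWS is JSON, a list of rows, each an object with "grip": the closure in counts, from 0 (fully open) to 255 (shut); "travel": the shift along the tool's x, y, z in units of 30 mm (1.0 is 30 mm), a list of three; "twist": the turn about the tool's x in units of 5 degrees (1.0 is 5 degrees). A call has 1 to 8 rows; each row is the pose to reach, as a shift and turn from the pose commanded when the call began, along the tool's axes at that moment; what a row does not reach only later rows make up. A row lasts 1/10 s, in which the tool goes at most 50 mm and 8.59 degrees, less where a joint would pass 70% of its speed; a pose out of reach is approached as far as the arm can. A call with a gripper value outside its range is refused whole. The fingers move at their own pace and stop on an object; the grip force is fixed at half the most. Time passes only in rows, so rows that repeat a pose let the fingers close. It gives the time, the measured TCP pose, the force and the opening at its end, in the units of the state.
- telemetry.read_state(): the state, without advancing time (a new reading comes with each control period).
- vision.snapshot(name): name is "side" or "top" or "wrist"; returns a dict with "img" (480x640x3 uint8, blue, green, red), "K" (3x3 intrinsics, pixels), "camera_from_world" (4x4, takes a point from world to camera coordinates). Camera axes: x right, y down, z forward; pixel columns grow to the right and rows downward; lengths in m; the calibration is good to about 2 mm. A picture is of the moment at which its call begins. There is no depth.
- arm.close_job(): hands the job in, once; it reports no verdict.
Trained networks look in the newest picture that a camera, given by its name, has taken for a name from the list of things; names that differ only in an ending like _2 or _b are one class to them, and where a whole thing is asked for, a point or a joint stands for the part that bears it (a point fixed in the world has none). Each returns a list of dicts, best first, with "p" (0 to 1); they miss things now and then, are a little off and sometimes report something else, mostly with a low value. They report only what shows in the picture. A call takes as long as a camera call. They do not tell look-alikes from the thing itself.
- vision.recognise(label, camera): "location" ([x, y, z] in m, in world coordinates, good to about 4 mm: the middle of the surface that is visible of it).
The state is a dict: "clock": time; "q": joint angles; "joint_velocities": joint speeds; "joint_torque": joint torques, N m; "tcp_pos": TCP position; "tool_rot": TCP orientation; "ft_force": force on the tool from outside, world axes, zero at the start; "moment": the same for the moment, N m; "finger_gap": opening from 0.0 (shut) to 1.0 (fully open).
Only numpy, scipy, OpenCV 4.12 (cv2) and the standard library are available. Lean on these libraries where they do the work, as an engineer would, in place of code of your own. Each camera call takes 0.05 s, during which the arm holds its last target.

### The job

Get the bench finisher ready for a run: load the three lamp fittings (brass candle cup, copper finial, steel bracket) into its orange drum, in any order, and only then take the yellow-handled dipstick from its cradle, push it down the slanted steel tube until its brass collar stops on the tube's mouth, and draw it right out again. Finish by holding it still in the gripper for reading: the rod level, its tip about 10 cm above the middle of the white tile and the dipstick touching nothing but the gripper; finish while holding it, do not put it down. Leave the jar, the screwdriver and the pliers where they are.

Things in the scene. Friction and masses are not known exactly. Their poses are not given: they have to be found in the camera images.
- candle_cup: brass candle cup, a solid of revolution standing upright (z up): 36 mm high, diameter 32 mm at the foot widening to 44 mm from 30 mm up to the top, 110 g; origin at the centre of its underside
- finial: copper finial, a solid of revolution standing upright (z up): 48 mm high, foot 34 mm in diameter and 8 mm high, waist, then a bulb 28 mm in diameter from 24 to 36 mm up, tapering to a point, 80 g; origin at the centre of its underside
- bracket: steel link bracket lying flat: a bar 60 mm long (its x axis), 12 mm wide (y), 24 mm high, with an upright round boss 22 mm in diameter and 24 mm high centred at each end (82 mm overall), 100 g; origin at the centre of its underside; grip it by the bar across y
- machine: bench disc finisher, fixed: blue base 220 x 290 mm (x, y; centred 10 mm to +x, 20 mm to +y of the origin), 30 mm high; orange drum on its +y part; grey gear case 110 x 100 mm, top 100 mm above the bench (centred 5 mm to -x, 65 mm to -y of the origin), which carries the dipstick tube. Origin at bench height; x points away from the robot at yaw 0
- drum: orange open-topped round drum of the finisher: outer diameter 160 mm, wall 4 mm, 70 mm high, upright and fixed; origin at the centre of its underside (30 mm above the bench), inner floor 5 mm and rim 70 mm above it
- tube: slanted steel dipstick tube on the gear case, fixed; origin at the centre of its mouth, 150 mm above the bench; z axis along the tube, outwards: it rises 35 degrees above level, away from the robot along the finisher's x. Bore 13 mm, widening over the last 21 mm to a 30 mm funnel mouth with a rim 36 mm across; 101 mm deep
- dipstick: dipstick, loose, 120 g, lying level in its cradle, straight along its x axis: steel rod 8 mm thick, 90 mm long (tip at x = -90 mm), brass collar 40 mm across and 6 mm thick, yellow handle from x = 6 to 94 mm, 16 mm wide (y), 22 mm high (z). Origin on the axis, at the collar's rod-side face (it seats on the tube's mouth); x axis points to the handle
- dipstick_tip (a point): the tip of the dipstick's rod, on its axis (90 mm from the collar)
- dipstick_handle (a point): point on the axis of the dipstick's handle, 45 mm from the collar's seating face: the place to grip, free of the cradle on both sides, with 36 mm of room below the axis
- cradle: aluminium cradle of the dipstick, fixed: base 200 x 50 mm, 6 mm high, a fork under the rod (55 mm from the collar) and one under the handle's end (80 to 92 mm from the collar's rod-side face), fork tops up to 8 mm above the dipstick's axis. Origin at bench height under the dipstick's origin, x along the dipstick, whose axis lies 42 mm above the bench; lift it straight up
- tile: white reading tile in a dark frame lying on the bench, fixed: 70 x 70 mm, 8 mm high; origin at the centre of its underside
- jar: amber glass jar with a black lid, 52 mm in diameter, 65 mm high, origin at its underside; leave alone
- screwdriver: red-handled screwdriver lying on the bench; leave alone
- pliers: green-handled pliers, about 155 mm long, lying flat on the bench; leave alone
Mind the look-alikes: they are no part of the job. What is shaped like the candle_cup but blue is not meant. What is shaped like the finial but blue is not meant.

How it is judged:
On the way, in this order (a step that is already met when the one before it is completed fails the run):
1. all three fittings lie released in the drum, while the dipstick has not been moved (z of candle_cup in the frame of drum between 0 and 0.068 m and horizontal distance between each of candle_cup, finial, bracket and drum below 0.076 m and z of finial in the frame of drum between 0 and 0.068 m and z of bracket in the frame of drum between 0 and 0.068 m and contact force between the fingers and candle_cup below 0.05 N and contact force between the fingers and finial below 0.05 N and contact force between the fingers and bracket below 0.05 N and linear speed of each of candle_cup, finial, bracket below 0.05 m/s and distance of dipstick from where it was at the start of the episode below 0.02 m), for 0.2 s.
2. the dipstick is down the tube, its collar against the mouth (z of dipstick in the frame of tube below 0.0045 m and z of dipstick_tip in the frame of tube below -0.083 m and distance between dipstick and tube below 0.009 m and angle between the x axis of dipstick and the z axis of tube, either way round below 0.12 rad), for 0.2 s.
3. the dipstick is drawn right out of the tube (z of dipstick_tip in the frame of tube above 0.004 m and contact force between the fingers and dipstick above 0.5 N), for 0.05 s.
At the end, for the whole second after the job is handed in: the three fittings lie released in the drum; the dipstick is held still in the gripper and touches nothing else, level within 8 degrees, its tip within 35 mm (horizontally) of the tile's centre and 60 to 160 mm above the bench (z of candle_cup in the frame of drum between 0 and 0.068 m and horizontal distance between each of candle_cup, finial, bracket and drum below 0.076 m and z of finial in the frame of drum between 0 and 0.068 m and z of bracket in the frame of drum between 0 and 0.068 m and contact force between each of the fingers, dipstick and candle_cup below 0.05 N and contact force between each of the fingers, dipstick and finial below 0.05 N and contact force between each of the fingers, dipstick and bracket below 0.05 N and linear speed of each of candle_cup, finial, bracket below 0.05 m/s and contact force between dipstick and tile below 0.05 N and contact force between dipstick and cradle below 0.05 N and contact force between dipstick and machine below 0.05 N and contact force between the fingers and dipstick above 0.5 N and angle between dipstick's own x axis and vertical between 1.43 and 1.712 rad and horizontal distance between dipstick_tip and tile below 0.035 m and height (world z) of dipstick_tip between 0.06 and 0.16 m and linear speed of dipstick below 0.03 m/s); the arm keeps its last pose, push and grip.
It fails at once if the jar is shoved more than 30 mm (distance of jar from where it was at the start of the episode above 0.03 m).
It fails at once if the screwdriver is shoved more than 30 mm (distance of screwdriver from where it was at the start of the episode above 0.03 m).
It fails at once if the pliers is shoved more than 30 mm (distance of pliers from where it was at the start of the episode above 0.03 m).
It also fails if it takes over 72 s, if anything falls off the work surface, if the arm or the gripper's body presses on something with over 40 N, if the wrist force passes 120 N, or if a joint passes its speed limit or range.

## Working session

There is one attempt and no reset: what is moved stays moved. The work goes in short steps, Python scripts to look and compute and a shell command to move; the robot and the scene stay as the last step left them, time stands still between calls to the robot, and variables do not carry over. Pictures are saved under pics/ and viewed, and the job is handed in when it is done.

```bash
mkdir -p pics; ls; cat > h.py <<'E'
import numpy as np, cv2
from bench import telemetry, vision, arm
def snap(cam,name):
    s=vision.snapshot(cam); cv2.imwrite(f'pics/{name}.png',s['img']); return s
def proj(s,p):
    c=s['camera_from_world']@np.r_[p,1]; u=s['K']@c[:3]; return u[:2]/u[2]
def ray(s,uv,z):
    T=np.linalg.inv(s['camera_from_world']); d=T[:3,:3]@np.linalg.inv(s['K'])@np.r_[uv,1]; o=T[:3,3]
    return o+d*(z-o[2])/d[2]
E
python3 - <<'E'
from h import *
print(telemetry.read_state())
for c in ['top','side','wrist']:
    s=snap(c,c+'0')
    print(c,np.linalg.inv(s['camera_from_world'])[:3].round(3).tolist())
    if c=='wrist': continue
    for n in ['candle_cup','finial','bracket','machine','drum','tube','dipstick','dipstick_tip','dipstick_handle','cradle','tile','jar','screwdriver','pliers']:
        for r in vision.recognise(n,c)[:3]:
            print(n,np.round(r['location'],3),round(r['p'],2),proj(s,r['location']).round())
E
```

```text
pics
{'clock': 0.0, 'q': array([ 1.06248574e+00,  4.94200433e-01,  1.34608908e+00, -3.03225101e-05,
        1.30253795e+00, -9.54831660e-02]), 'joint_velocities': array([-0.00029356, -0.00129183, -0.00104026,  0.0007506 , -0.00044815,
        0.00164133]), 'joint_torque': array([-5.00976836e-03, -8.78806829e+01, -3.81852436e+01,  7.01825763e-02,
        5.31779614e-02, -1.55811408e-04]), 'tcp_pos': array([0.25054638, 0.57213234, 0.18024182]), 'tool_rot': array([ 0.69197699,  0.14449957,  0.69221687, -0.14533937]), 'ft_force': array([0.32883847, 0.49143758, 1.01798805]), 'moment': array([ 0.01102556,  0.02437999, -0.02022329]), 'finger_gap': 0.9999715496807412}
top [[0.011, -0.981, 0.194, 0.375], [-1.0, -0.015, -0.018, 0.034], [0.02, -0.194, -0.981, 1.122]]
candle_cup [0.669 0.312 0.034] 0.82 [183. 201.]
candle_cup [0.571 0.288 0.034] 0.78 [190. 241.]
candle_cup [ 0.559 -0.025  0.134] 0.48 [325. 240.]
finial [0.491 0.393 0.032] 0.64 [143. 274.]
finial [0.502 0.468 0.038] 0.45 [111. 269.]
bracket [0.44  0.31  0.026] 0.64 [179. 297.]
bracket [ 0.498 -0.374  0.049] 0.4 [472. 275.]
machin
[... 1100 characters left out ...]
1 0.036] 0.6 [346. 285.]
drum [0.55  0.103 0.055] 0.77 [335. 286.]
tube [ 0.552 -0.027  0.139] 0.7 [341. 223.]
dipstick [ 0.507 -0.369  0.05 ] 0.75 [371. 166.]
dipstick_tip [ 0.505 -0.373  0.048] 0.54 [371. 165.]
dipstick_tip [ 0.558 -0.026  0.137] 0.31 [339. 223.]
dipstick_handle [ 0.508 -0.37   0.047] 0.78 [370. 166.]
cradle [ 0.478 -0.368  0.003] 0.56 [380. 179.]
tile [ 0.45  -0.178  0.005] 0.63 [384. 223.]
jar [0.702 0.177 0.054] 0.77 [265. 304.]
screwdriver [ 0.806 -0.074  0.02 ] 0.9 [248. 234.]
screwdriver [0.497 0.401 0.035] 0.48 [341. 409.]
pliers [ 0.708 -0.27   0.015] 0.79 [298. 191.]
wrist [[0.401, 0.883, 0.246, 0.181], [0.916, -0.386, -0.108, 0.603], [-0.0, 0.268, -0.963, 0.385]]
```

```bash
python3 - <<'E'
import cv2
a=cv2.imread('pics/top0.png'); 
cv2.imwrite('pics/topc.png',cv2.resize(a[130:340,80:500],None,fx=1.9,fy=1.9,interpolation=cv2.INTER_CUBIC))
a=cv2.imread('pics/side0.png'); 
cv2.imwrite('pics/sidec.png',cv2.resize(a[130:480,200:450],None,fx=1.7,fy=1.7,interpolation=cv2.INTER_CUBIC))
E
```

```text
(no output)
```

View pics/topc.png

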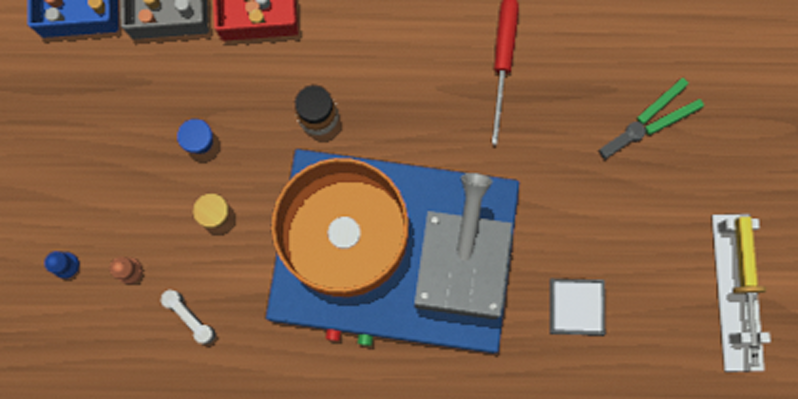

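View pics/sidec.png

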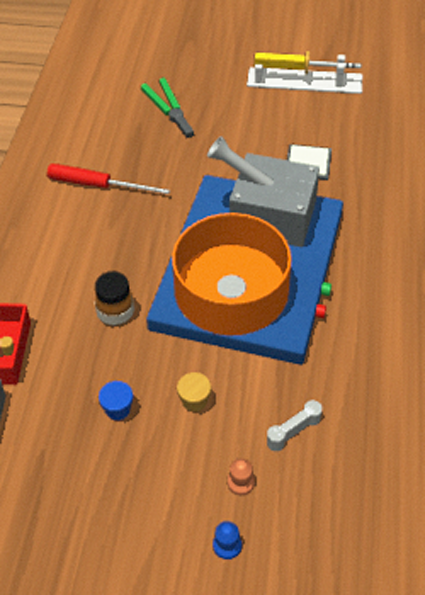

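View pics/wrist0.png

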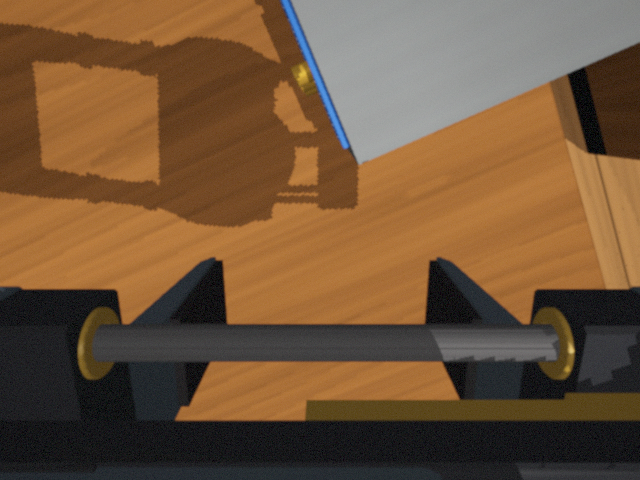

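```bash
cat >> h.py <<'E'
from scipy.spatial.transform import Rotation as Ro
def R():
    q=telemetry.read_state()['tool_rot']; return Ro.from_quat(np.r_[q[1:],q[0]]).as_matrix()
def plan(p=None,jaw=None):
    """p target TCP; jaw: world heading (deg) of tool y (mod 180)"""
    st=telemetry.read_state(); M=R(); 
    if p is not None: print('travel',((M.T@(np.array(p)-st['tcp_pos']))/0.03).round(2),'mm',(1000*(np.array(p)-st['tcp_pos'])).round(0))
    h=np.degrees(np.arctan2(M[1,1],M[0,1])); print('jaw heading',h.round(1),'toolx',M[:,0].round(3),'z',M[:,2].round(2),'q6',st['q'][5].round(2))
    if jaw is not None:
        d=(jaw-h+90)%180-90   # ccw from above
        print('twist',(-d/5).round(2),'alt',((-d+180*np.sign(d))/5).round(2),'(tool x down: positive twist = cw from above)')
E
python3 - <<'E'
from h import *
s=vision.snapshot('top'); im=s['img']; print(s['K'].round(1).tolist())
hsv=cv2.cvtColor(im,cv2.COLOR_BGR2HSV)
def blob(mask,z,nm):
    n,l,st,c=cv2.connectedComponentsWithStats(mask.astype(np.uint8))
    for i in range(1,n):
        if st[i,4]>15: print(nm,st[i].tolist(),c[i].round(1),ray(s,c[i],z).round(4))
roi=lambda a,b,c,d:(np.add.outer(0*np.arange(480),np.arange(640))>=a)&(np.add.outer(0*np.arange(480),np.arange(640))<b)&(np.add.outer(np.arange(480),0*np.arange(640))>=c)&(np.add.outer(np.arange(480),0*np.arange(640))<d)
for nm,(u,v),z in [('cup',(191,241),.036),('fin',(145,271),.03),('br',(179,297),.024),('tile',(383,292),.008)]:
    print(nm,'px',im[v,u],hsv[v,u], ray(s,(u,v),z).round(3))
g=roi(160,200,275,320)&(hsv[...,1]<60)&(hsv[...,2]>120)
blob(g,.024,'br')
ys,xs=np.nonzero(g); P=np.array([ray(s,(x,y),.024)[:2] for x,y in zip(xs,ys)]); w,V=np.linalg.eigh(np.cov(P.T)); print('br dir',V[:,1],np.degrees(np.arctan2(V[1,1],V[0,1])))
blob(roi(365,405,270,315)&(hsv[...,1]<60)&(hsv[...,2]>140),.008,'tile')
blob(roi(450,495,230,330)&(hsv[...,0]>22)&(hsv[...,0]<34)&(hsv[...,1]>150),.053,'handle')
blob(roi(200,370,180,330)&(hsv[...,0]>100)&(hsv[...,0]<125)&(hsv[...,1]>120),.03,'base')
for c in ['top','side']:
  a=vision.snapshot(c)['img']
  r=(200,370,195,330) if c=='top' else (270,420,200,350)
  cv2.imwrite(f'pics/m_{c}.png',cv2.resize(a[r[2]:r[3],r[0]:r[1]],None,fx=4.5 if c=='top' else 4,fy=4.5 if c=='top' else 4,interpolation=cv2.INTER_CUBIC))
plan([.574,.292,.12],90)
E
```

```text
[[463.8, 0.0, 305.8], [0.0, 463.8, 234.7], [0.0, 0.0, 1.0]]
cup px [ 93 178 206] [ 23 140 206] [0.571 0.286 0.036]
fin px [ 62  87 143] [  9 144 143] [0.499 0.391 0.03 ]
br px [206 212 209] [ 45   7 212] [0.439 0.309 0.024]
tile px [217 213 207] [102  12 217] [ 0.458 -0.173  0.008]
br [165, 283, 27, 28, 239] [177.9 296.2] [0.4412 0.3116 0.024 ]
br dir [0.70099935 0.71316191] 45.49276262644657
tile [372, 278, 25, 27, 636] [383.9 290.8] [ 0.4612 -0.175   0.008 ]
handle [467, 244, 12, 37, 261] [472.8 262.9] [ 0.5254 -0.3766  0.053 ]
base [233, 209, 31, 14, 141] [242.5 213.3] [0.6416 0.1677 0.03  ]
base [220, 213, 124, 103, 3780] [286.2 277.1] [0.4889 0.0594 0.03  ]
base [333, 223, 20, 24, 369] [343.  235.2] [ 0.5913 -0.075   0.03  ]
travel [ 2.03 -4.24 13.62] mm [ 323. -280.  -61.]
jaw heading 66.4 toolx [ 0. -0. -1.] z [ 0.92 -0.4   0.  ] q6 -0.1
twist -4.73 alt 31.27 (tool x down: positive twist = cw from above)
```

View pics/m_top.png

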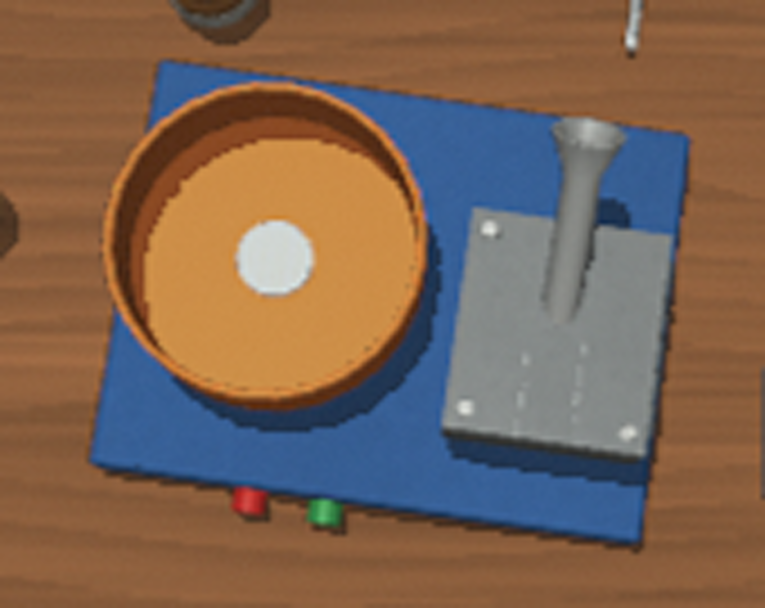

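View pics/m_side.png

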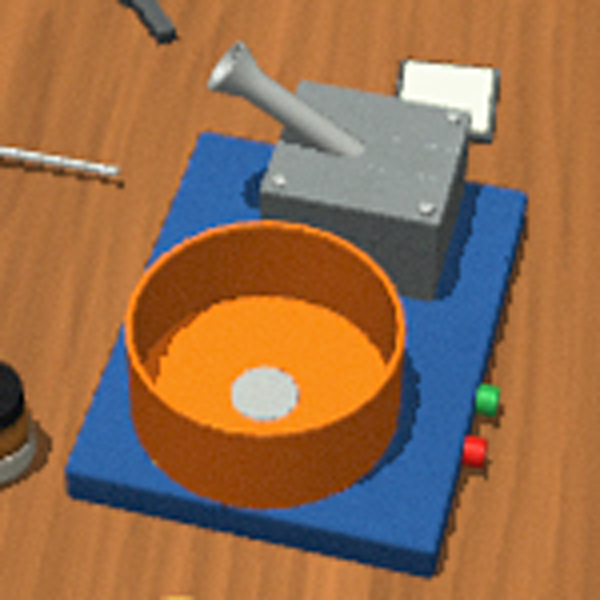

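```bash
python3 - <<'E'
from h import *
from scipy.optimize import least_squares
s=vision.snapshot('top'); ss=vision.snapshot('side')
def t(u,v,sc,x0,y0): return np.array([(u+.5)/sc-.5+x0,(v+.5)/sc-.5+y0])
T=lambda u,v:t(u,v,4.5,200,195); S=lambda u,v:t(u,v,4,270,200)
base=[(120,165),(120,-125),(-100,-125),(-100,165)]; gc=[(50,-15),(50,-115),(-60,-115),(-60,-15)]
obs=[]
for (m,uv) in zip(base,[(160,60),(690,135),(640,545),(92,465)]): obs.append((s,T(*uv),m,.03))
for (m,uv) in zip(gc,[(474,207),(672,236),(643,455),(445,430)]): obs.append((s,T(*uv),m,.1))
for (m,uv) in zip(base,[(68,472),(204,133),(527,190),(434,555)]): obs.append((ss,S(*uv),m,.03))
for (m,uv) in zip(gc,[(262,192),(300,82),(468,118),(440,220)]): obs.append((ss,S(*uv),m,.1))
def W(x,m,z): c,q=np.cos(x[2]),np.sin(x[2]); a,b=m[0]/1e3,m[1]/1e3; return np.array([x[0]+c*a-q*b,x[1]+q*a+c*b,z])
f=lambda x:np.concatenate([proj(o[0],W(x,o[2],o[3]))-o[1] for o in obs])
r=least_squares(f,[.53,.05,-.1],loss='soft_l1'); print(r.x,np.degrees(r.x[2])); print(f(r.x).reshape(-1,2).round(1).tolist())
print('drum top',ray(s,T(266,246),.1),'side',ray(ss,S(266,329),.1))
def inv(p): c,q=np.cos(r.x[2]),np.sin(r.x[2]); d=p[:2]-r.x[:2]; return [c*d[0]+q*d[1],-q*d[0]+c*d[1]]
print('drum in m',inv(ray(s,T(266,246),.1)),inv(ray(ss,S(266,329),.1)))
for uv,sn,F in [((589,133),s,T),((228,67),ss,S)]:
    p=ray(sn,F(*uv),.15); print('mouth',p,inv(p))
E
```

```text
[ 0.5149779   0.03966519 -0.12663475] -7.255636828157068
[[-0.9, -0.1], [0.1, -0.2], [0.1, 0.3], [-1.6, 0.6], [-0.5, 0.5], [-0.3, 0.3], [0.2, 0.6], [-1.0, -0.2], [-1.6, -0.8], [-1.2, -1.6], [0.3, -0.6], [0.5, -1.0], [-0.9, -0.7], [-0.2, -0.9], [0.8, -2.2], [-0.4, 0.9]]
drum top [0.54271125 0.12008443 0.1       ] side [0.54397694 0.12663238 0.1       ]
drum in m [np.float64(0.017354609250561703), np.float64(0.08327791854386746)] [np.float64(0.017783173932483652), np.float64(0.08993328630884968)]
mouth [ 0.59137279 -0.03630378  0.15      ] [np.float64(0.08537778225583735), np.float64(-0.0657122377881749)]
mouth [ 0.58794334 -0.0328401   0.15      ] [np.float64(0.08153834160418885), np.float64(-0.06270941785606976)]
```

```bash
python3 -m crank '[{"grip":0,"travel":[0,-1,3.4],"twist":-1.5},{"grip":0,"travel":[0.5,-2,6.8],"twist":-3},{"grip":0,"travel":[1,-3,10.2],"twist":-4.7},{"grip":0,"travel":[1.5,-4.2,13.6],"twist":-4.7},{"grip":0,"travel":[1.5,-4.2,13.6],"twist":-4.7},{"grip":0,"travel":[1.5,-4.2,13.6],"twist":-4.7},{"grip":0,"travel":[1.5,-4.2,13.6],"twist":-4.7},{"grip":0,"travel":[1.5,-4.2,13.6],"twist":-4.7}]'; python3 - <<'E'
from h import *
s=snap('wrist','w1'); print(vision.recognise('candle_cup','wrist')); plan([.574,.292,.012],90)
E
```

```text
clock: 2.6
tcp_pos: [0.5491, 0.3148, 0.14]
tool_rot: [0.707, 0.001, 0.707, -0.001]
ft_force: [0.6, 0.8, 0.3]
finger_gap: 0.999
[{'location': [0.6778, 0.314, 0.0357], 'p': 0.9}, {'location': [0.5711, 0.2879, 0.0364], 'p': 0.61}]
travel [ 4.24 -0.66  0.74] mm [  22.  -20. -127.]
jaw heading 89.6 toolx [ 0.001 -0.001 -1.   ] z [ 1.   -0.01  0.  ] q6 -1.14
twist -0.08 alt 35.92 (tool x down: positive twist = cw from above)
```

View pics/w1.png

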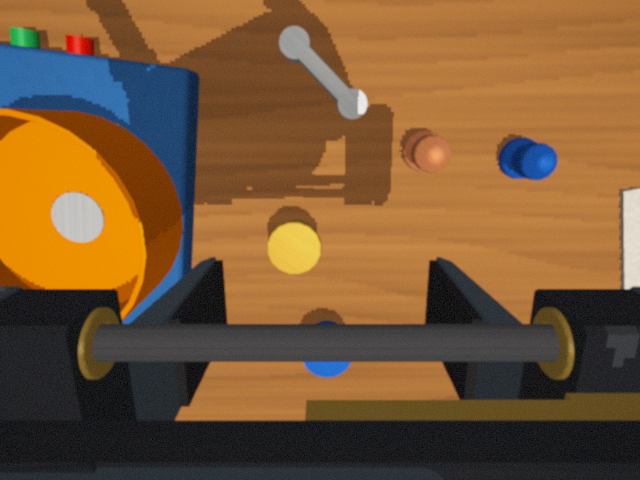

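```bash
python3 - <<'E'
from h import *
s=vision.snapshot('wrist')
for n,uv,z in [('cup',(294,248),.036),('fin bulb',(432,153),.032),('b1',(294,42),.024),('b2',(352,104),.024)]: print(n,ray(s,uv,z).round(4))
a,b=[ray(s,u,.024) for u in [(294,42),(352,104)]]; print((a+b)/2,np.linalg.norm(a-b),np.degrees(np.arctan2(*(b-a)[[1,0]])))
p=ray(s,(294,248),.036); plan([p[0],p[1],.012],90)
E
```

```text
cup [0.5731 0.2872 0.036 ]
fin bulb [0.5001 0.3928 0.032 ]
b1 [0.4213 0.2905 0.024 ]
b2 [0.4642 0.3327 0.024 ]
[0.44276918 0.31160418 0.024     ] 0.060188202108841946 44.5640222795574
travel [ 4.25 -0.89  0.79] mm [  24.  -27. -128.]
jaw heading 89.6 toolx [-0. -0. -1.] z [ 1.   -0.01 -0.  ] q6 -1.14
twist -0.07 alt 35.93 (tool x down: positive twist = cw from above)
```

```bash
python3 -m crank '[{"grip":0,"travel":[1,-0.9,0.8],"twist":0},{"grip":0,"travel":[2.6,-0.9,0.8],"twist":0},{"grip":0,"travel":[4.2,-0.9,0.8],"twist":0},{"grip":0,"travel":[4.25,-0.9,0.8],"twist":0},{"grip":255,"travel":[4.25,-0.9,0.8],"twist":0},{"grip":255,"travel":[4.25,-0.9,0.8],"twist":0},{"grip":255,"travel":[4.25,-0.9,0.8],"twist":0},{"grip":255,"travel":[4.25,-0.9,0.8],"twist":0}]'; python3 - <<'E'
from h import *
plan([.543,.122+.035,.15],90)
E
```

```text
clock: 3.55
tcp_pos: [0.5725, 0.2899, 0.0146]
tool_rot: [0.708, 0.001, 0.706, -0.0]
ft_force: [0.5, -0.5, 0.3]
finger_gap: 0.68
travel [-4.52 -4.43 -0.96] mm [ -30. -133.  135.]
jaw heading 89.9 toolx [ 0.003  0.001 -1.   ] z [ 1. -0.  0.] q6 -1.19
twist -0.03 alt 35.97 (tool x down: positive twist = cw from above)
```

```bash
python3 -m crank '[{"grip":255,"travel":[0,0,0],"twist":0},{"grip":255,"travel":[0,0,0],"twist":0},{"grip":255,"travel":[0,0,0],"twist":0},{"grip":255,"travel":[0,0,0],"twist":0}]'; python3 -m crank '[{"grip":255,"travel":[-1.5,0,0],"twist":0},{"grip":255,"travel":[-3,0,0],"twist":0},{"grip":255,"travel":[-4.5,-1,-0.3],"twist":0},{"grip":255,"travel":[-4.5,-2.6,-0.6],"twist":0},{"grip":255,"travel":[-4.5,-4.3,-1],"twist":0},{"grip":255,"travel":[-4.5,-4.3,-1],"twist":0},{"grip":255,"travel":[-4.5,-4.3,-1],"twist":0}]'; python3 - <<'E'
from h import *
snap('wrist','w2');plan([.543,.122+.035,.054],90)
E
```

```text
clock: 3.95
tcp_pos: [0.5716, 0.2893, 0.0127]
tool_rot: [0.707, 0.001, 0.707, -0.001]
ft_force: [0.2, -0.3, -0.4]
finger_gap: 0.329
clock: 4.65
tcp_pos: [0.5412, 0.1593, 0.1479]
tool_rot: [0.707, 0.002, 0.707, -0.002]
ft_force: [0.5, 0.1, 0.0]
finger_gap: 0.005
travel [ 3.13 -0.11  0.05] mm [  1.  -3. -94.]
jaw heading 89.8 toolx [ 0.  0. -1.] z [ 1. -0.  0.] q6 -1.39
twist -0.04 alt 35.96 (tool x down: positive twist = cw from above)
```

View pics/w2.png

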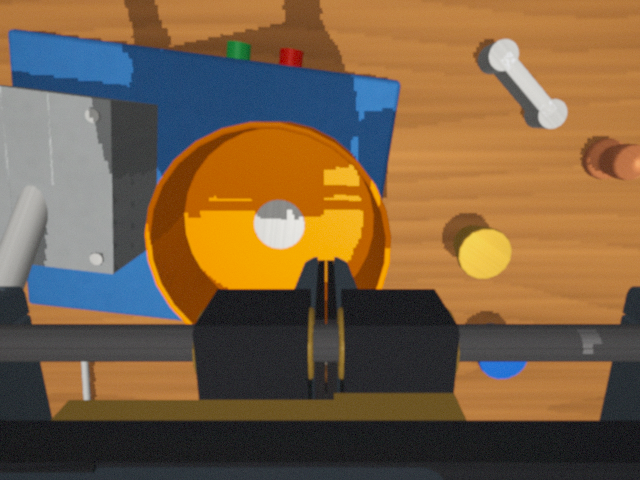

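```bash
python3 - <<'E'
from h import *
s=vision.snapshot('wrist')
for n,uv,z in [('cup',(485,253),.036),('drum patch',(279,224),.035)]: print(n,ray(s,uv,z).round(4))
c=s['camera_from_world']; st=telemetry.read_state()
for d in [0,.02,.04,.019]: print(d,proj(s,st['tcp_pos']+[0,0,d]))
print(vision.recognise('candle_cup','wrist'))
print(st['finger_gap'])
E
```

```text
cup [0.5705 0.2909 0.036 ]
drum patch [0.5458 0.1233 0.035 ]
0 [326.18593119 268.27079822]
0.02 [326.25698341 282.69554683]
0.04 [326.34333434 300.22618143]
0.019 [326.25310435 281.90803621]
[{'location': [0.675, 0.3163, 0.0406], 'p': 0.69}, {'location': [0.569, 0.2862, 0.0356], 'p': 0.61}]
0.0019454026434006638
```

```bash
python3 - <<'E'
from h import *
plan([.5710,.290,.08],90)
E
python3 -m crank '[{"grip":0,"travel":[0,1.5,0.3],"twist":0},{"grip":0,"travel":[0,3,0.6],"twist":0},{"grip":0,"travel":[0,4.4,0.9],"twist":0},{"grip":0,"travel":[1,4.4,0.95],"twist":0},{"grip":0,"travel":[1,4.4,0.95],"twist":0},{"grip":0,"travel":[1,4.4,0.95],"twist":0},{"grip":0,"travel":[1,4.4,0.95],"twist":0},{"grip":0,"travel":[1,4.4,0.95],"twist":0}]'; python3 - <<'E'
from h import *
snap('wrist','w3');plan([.571,.290,.012],90)
E
```

```text
travel [2.25 4.29 0.97] mm [ 29. 129. -68.]
jaw heading 89.9 toolx [ 0.  0. -1.] z [ 1. -0.  0.] q6 -1.39
twist -0.02 alt 35.98 (tool x down: positive twist = cw from above)
clock: 5.6
tcp_pos: [0.5707, 0.2921, 0.1188]
tool_rot: [0.708, 0.001, 0.707, -0.001]
ft_force: [-0.2, 0.3, -0.0]
finger_gap: 0.675
travel [ 3.56 -0.07  0.01] mm [   0.   -2. -107.]
jaw heading 89.8 toolx [ 0.001  0.    -1.   ] z [ 1. -0.  0.] q6 -1.19
twist -0.04 alt 35.96 (tool x down: positive twist = cw from above)
```

View pics/w3.png

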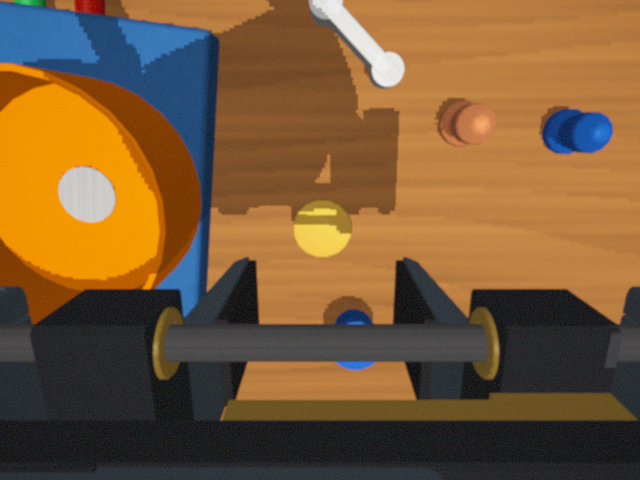

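```bash
python3 - <<'E'
from h import *
s=vision.snapshot('wrist');st=telemetry.read_state()
print(proj(s,[*st['tcp_pos'][:2],.036]), ray(s,(322,228),.036))
E
python3 -m crank '[{"grip":0,"travel":[1.5,0,0],"twist":0},{"grip":0,"travel":[3,0,0],"twist":0},{"grip":0,"travel":[3.55,-0.05,0],"twist":0},{"grip":0,"travel":[3.55,-0.05,0],"twist":0}]'
python3 -m crank '[{"grip":255,"travel":[0,0,0],"twist":0},{"grip":255,"travel":[0,0,0],"twist":0},{"grip":255,"travel":[0,0,0],"twist":0},{"grip":255,"travel":[0,0,0],"twist":0},{"grip":255,"travel":[0,0,0],"twist":0},{"grip":255,"travel":[0,0,0],"twist":0}]'
python3 - <<'E'
from h import *
snap('wrist','w4');plan([.571,.290,.012],90)
E
```

```text
[325.15483011 228.14497047] [0.5704331  0.28977549 0.036     ]
clock: 6.1
tcp_pos: [0.5686, 0.2898, 0.009]
tool_rot: [0.706, 0.001, 0.708, -0.002]
ft_force: [0.4, -0.0, 0.6]
finger_gap: 1.001
clock: 6.7
tcp_pos: [0.5702, 0.2909, 0.0114]
tool_rot: [0.707, 0.001, 0.707, -0.001]
ft_force: [-0.5, 0.2, -0.8]
finger_gap: 0.506
travel [-0.02 -0.03  0.03] mm [ 1. -1.  1.]
jaw heading 89.9 toolx [ 0.  0. -1.] z [ 1. -0.  0.] q6 -1.19
twist -0.03 alt 35.97 (tool x down: positive twist = cw from above)
```

View pics/w4.png

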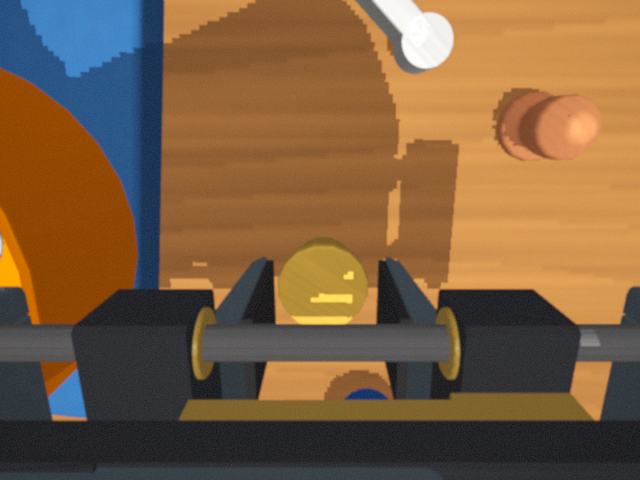

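```bash
for i in 1 2 3; do python3 -m crank '[{"grip":255,"travel":[0,0,0],"twist":0}]'|grep -E "gap|force"; done; python3 - <<'E'
from h import *
snap('wrist','w5')
E
```

```text
ft_force: [-0.9, -0.1, -0.2]
finger_gap: 0.371
ft_force: [0.4, 0.6, 0.6]
finger_gap: 0.286
ft_force: [0.6, -0.1, -0.2]
finger_gap: 0.2
```

View pics/w5.png

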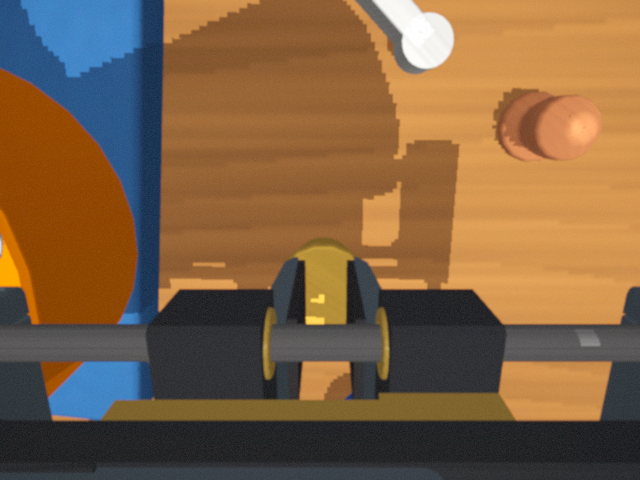

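```bash
python3 - <<'E'
from h import *
print(arm.grip_depth,[a for a in dir(arm) if a[0]!='_'],telemetry.read_state()['finger_gap'])
s=snap('side','s2'); st=telemetry.read_state(); print([proj(s,st['tcp_pos']+[0,0,d]).round() for d in (0,.02,.04)])
a=s['img']; cv2.imwrite('pics/s2c.png',cv2.resize(a[250:450,210:430],None,fx=3.4,fy=3,interpolation=cv2.INTER_CUBIC))
s=snap('top','t2');  print([proj(s,st['tcp_pos']+[0,0,d]).round() for d in (0,.02,.04)])
print(vision.snapshot('wrist')['K'][0,0])
E
```

```text
0.0188 ['MotionError', 'close_job', 'grip_depth'] 0.1523069640830553
[array([315., 364.]), array([314., 359.]), array([314., 354.])]
[array([191., 243.]), array([189., 242.]), array([188., 240.])]
407.17793005070456
```

View pics/s2c.png

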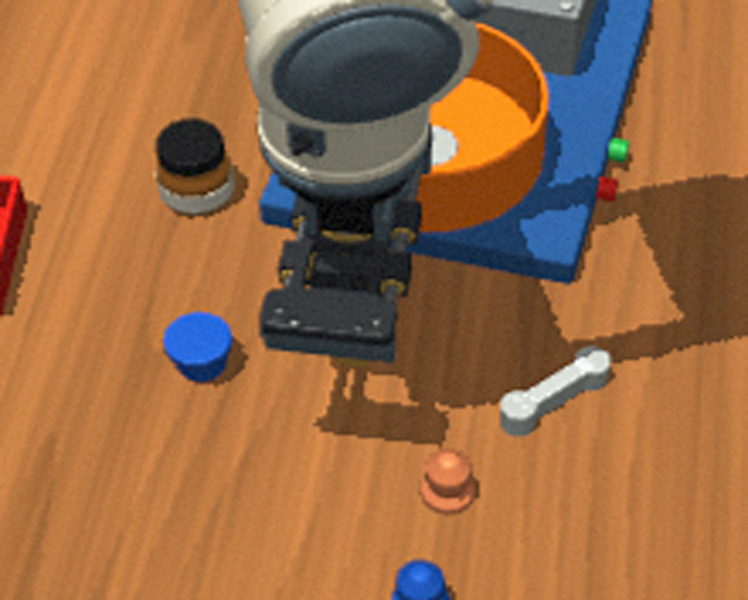

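```bash
python3 -m crank '[{"grip":0,"travel":[-0.5,0,0],"twist":0},{"grip":0,"travel":[-0.5,0,0],"twist":0},{"grip":0,"travel":[-0.5,0,0],"twist":0},{"grip":0,"travel":[-0.5,0,0],"twist":0},{"grip":0,"travel":[-0.5,0,0],"twist":0},{"grip":0,"travel":[-0.5,0,0],"twist":0},{"grip":0,"travel":[-0.5,0,0],"twist":0},{"grip":0,"travel":[-0.5,0,0],"twist":0}]'; 
python3 -m crank '[{"grip":0,"travel":[0.25,0,0],"twist":0},{"grip":0,"travel":[0.4,0,0],"twist":0},{"grip":0,"travel":[0.5,0,0],"twist":0},{"grip":0,"travel":[0.6,0,0],"twist":0},{"grip":0,"travel":[0.6,0,0],"twist":0}]'
python3 - <<'E'
from h import *
snap('wrist','w6')
E
```

```text
clock: 8.05
tcp_pos: [0.5701, 0.2908, 0.026]
tool_rot: [0.707, 0.001, 0.707, -0.001]
ft_force: [0.2, -0.4, -0.1]
finger_gap: 0.697
clock: 8.55
tcp_pos: [0.5699, 0.2907, 0.0076]
tool_rot: [0.707, 0.001, 0.707, -0.001]
ft_force: [-0.7, -0.3, -0.3]
finger_gap: 0.999
```

View pics/w6.png

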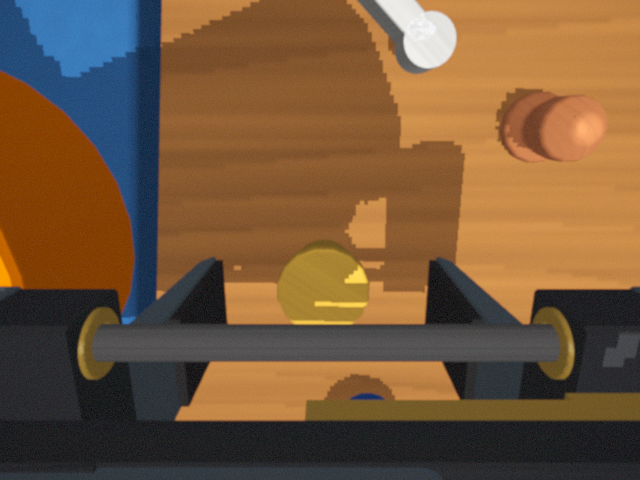

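```bash
for i in 1 2 3 4; do python3 -m crank '[{"grip":0,"travel":[0.2,0,0],"twist":0}]'|grep -E "tcp|force"; done
```

```text
tcp_pos: [0.5707, 0.2911, 0.0027]
ft_force: [0.4, 0.3, 0.9]
tcp_pos: [0.5703, 0.2909, -0.0041]
ft_force: [0.1, 0.9, -0.3]
tcp_pos: [0.57, 0.2908, -0.0104]
ft_force: [0.3, -0.0, 0.1]
tcp_pos: [0.57, 0.2908, -0.0165]
ft_force: [0.0, -0.7, -0.6]
```

```bash
for i in 1 2 ; do python3 -m crank '[{"grip":0,"travel":[0.2,0,0],"twist":0}]'|grep -E "tcp|force"; done;  python3 - <<'E'
from h import *
snap('wrist','w7')
s=snap('side','s3'); cv2.imwrite('pics/s3c.png',cv2.resize(s['img'][250:450,210:430],None,fx=3,fy=3,interpolation=cv2.INTER_CUBIC))
E
```

```text
tcp_pos: [0.57, 0.2908, -0.0225]
ft_force: [-0.1, -0.3, 0.1]
tcp_pos: [0.57, 0.2908, -0.0285]
ft_force: [-0.4, -0.7, 0.2]
```

View pics/w7.png

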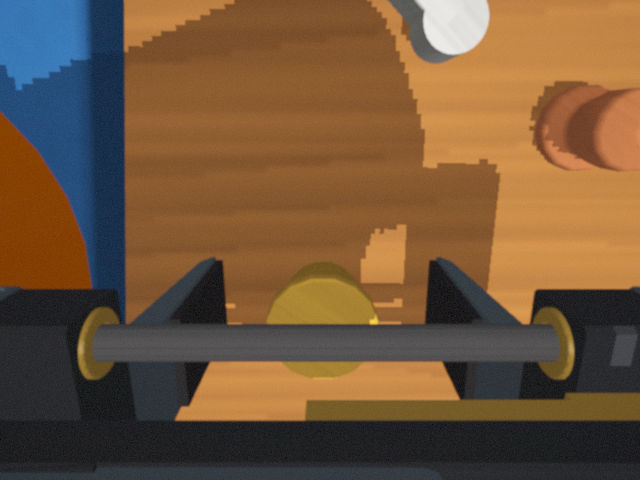

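View pics/s3c.png

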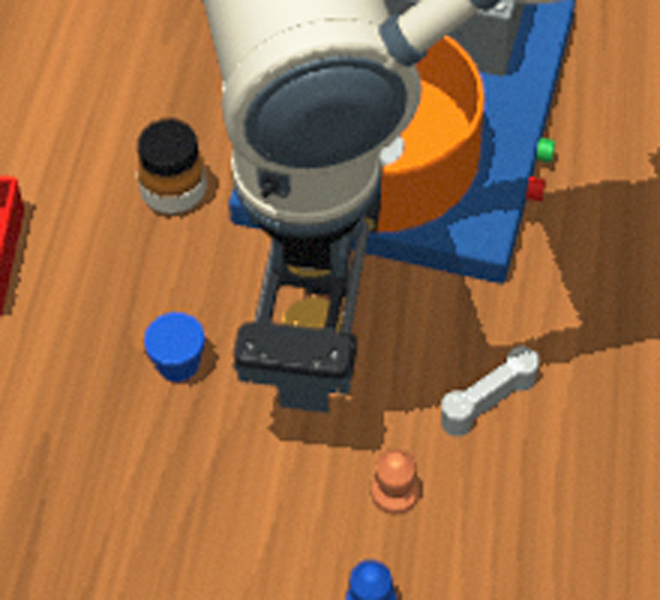

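```bash
python3 -m crank '[{"grip":255,"travel":[0.25,0,0],"twist":0},{"grip":255,"travel":[0.25,0,0],"twist":0},{"grip":255,"travel":[0.25,0,0],"twist":0},{"grip":255,"travel":[0.25,0,0],"twist":0},{"grip":255,"travel":[0.25,0,0],"twist":0},{"grip":255,"travel":[0.25,0,0],"twist":0},{"grip":255,"travel":[0.25,0,0],"twist":0},{"grip":255,"travel":[0.25,0,0],"twist":0}]'; 
python3 -m crank '[{"grip":255,"travel":[0,0,0],"twist":0},{"grip":255,"travel":[0,0,0],"twist":0}]'
python3 -m crank '[{"grip":255,"travel":[-0.5,0,0],"twist":0},{"grip":255,"travel":[-1,0,0],"twist":0}]'
python3 - <<'E'
from h import *
snap('wrist','w8');plan([.543,.122+.03,.09],90)
E
```

```text
clock: 10.1
tcp_pos: [0.5725, 0.291, -0.0329]
tool_rot: [0.709, 0.001, 0.705, -0.001]
ft_force: [-0.7, -6.5, 33.5]
finger_gap: 0.471
clock: 10.3
tcp_pos: [0.5724, 0.291, -0.0329]
tool_rot: [0.709, 0.001, 0.705, -0.001]
ft_force: [-0.7, -6.7, 33.1]
finger_gap: 0.47
clock: 10.5
tcp_pos: [0.5699, 0.2908, -0.0049]
tool_rot: [0.707, 0.001, 0.707, -0.001]
ft_force: [0.2, 0.3, -1.4]
finger_gap: 0.468
travel [-3.08 -4.65 -0.92] mm [ -28. -139.   92.]
jaw heading 89.9 toolx [ 0.003  0.001 -1.   ] z [ 1. -0.  0.] q6 -1.19
twist -0.03 alt 35.97 (tool x down: positive twist = cw from above)
```

View pics/w8.png

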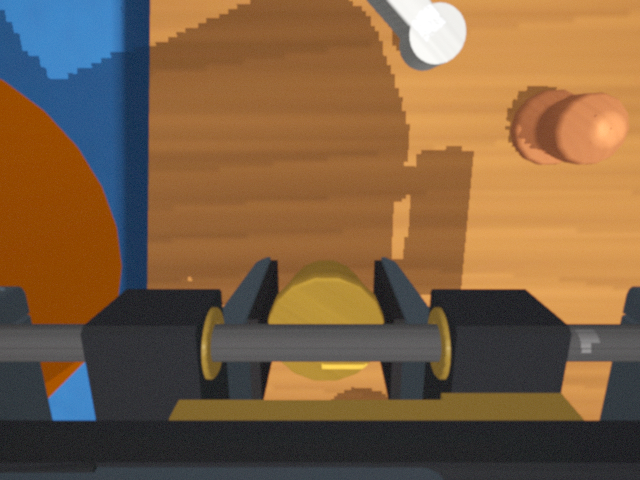

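```bash
python3 -m crank '[{"grip":255,"travel":[-1.6,0,0],"twist":0},{"grip":255,"travel":[-3.2,0,0],"twist":0},{"grip":255,"travel":[-3.5,-1.5,-0.3],"twist":0},{"grip":255,"travel":[-3.5,-3,-0.6],"twist":0},{"grip":255,"travel":[-3.5,-4.6,-0.9],"twist":0},{"grip":255,"travel":[-3.5,-4.6,-0.9],"twist":0}]'
python3 -m crank '[{"grip":255,"travel":[1.5,0,0],"twist":0},{"grip":255,"travel":[2.8,0,0],"twist":0},{"grip":180,"travel":[2.8,0,0],"twist":0}]'
python3 - <<'E'
from h import *
snap('wrist','w9');plan([.543,.122+.03,.09],90)
E
```

```text
clock: 11.15
tcp_pos: [0.5413, 0.1484, 0.1]
tool_rot: [0.707, 0.002, 0.708, -0.002]
ft_force: [-0.1, -0.6, -1.4]
finger_gap: 0.466
clock: 11.45
tcp_pos: [0.5398, 0.1526, 0.0121]
tool_rot: [0.705, 0.001, 0.709, -0.001]
ft_force: [-0.3, -0.6, 0.4]
finger_gap: 0.462
travel [-2.52 -0.03  0.05] mm [ 2. -1. 76.]
jaw heading 89.9 toolx [-0.004 -0.001 -1.   ] z [ 1. -0. -0.] q6 -1.4
twist -0.03 alt 35.97 (tool x down: positive twist = cw from above)
```

View pics/w9.png

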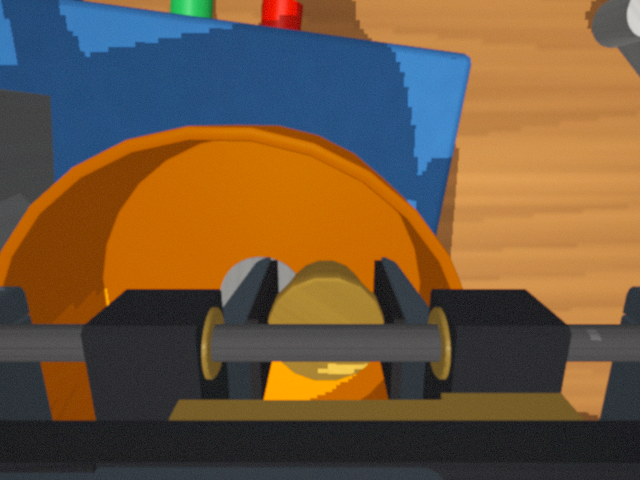

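```bash
python3 -m crank '[{"grip":180,"travel":[0.25,0,0],"twist":0},{"grip":105,"travel":[0.25,0,0],"twist":0},{"grip":105,"travel":[0.25,0,0],"twist":0},{"grip":105,"travel":[0.25,0,0],"twist":0},{"grip":105,"travel":[0.25,0,0],"twist":0}]'
python3 -m crank '[{"grip":105,"travel":[-1.5,0,0],"twist":0},{"grip":105,"travel":[-3.0,0,0],"twist":0},{"grip":0,"travel":[-3.6,0,0],"twist":0},{"grip":0,"travel":[-3.6,0,0],"twist":0}]'
python3 - <<'E'
from h import *
snap('wrist','w10');plan([.500,.393,.09],90)
E
```

```text
clock: 12.0
tcp_pos: [0.5431, 0.153, 0.0088]
tool_rot: [0.707, 0.001, 0.707, -0.001]
ft_force: [0.3, 0.4, -0.2]
finger_gap: 0.585
clock: 12.4
tcp_pos: [0.5446, 0.1533, 0.1194]
tool_rot: [0.709, 0.001, 0.705, -0.001]
ft_force: [0.6, -0.6, 0.4]
finger_gap: 0.731
travel [ 0.92  7.99 -1.48] mm [-44. 240. -28.]
jaw heading 89.8 toolx [ 0.003  0.    -1.   ] z [ 1. -0.  0.] q6 -1.4
twist -0.03 alt 35.97 (tool x down: positive twist = cw from above)
```

View pics/w10.png

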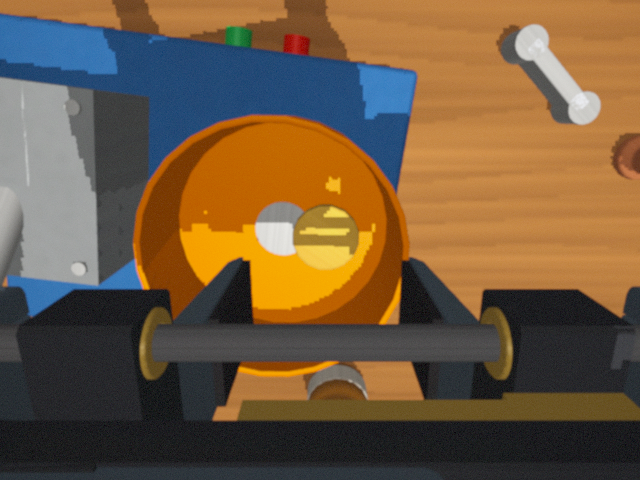

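```bash
python3 -m crank '[{"grip":0,"travel":[0,1.5,-0.2],"twist":-1.6},{"grip":0,"travel":[0,3,-0.5],"twist":-3.2},{"grip":0,"travel":[0,4.6,-0.8],"twist":-4.8},{"grip":0,"travel":[0.5,6.2,-1.1],"twist":-6.4},{"grip":0,"travel":[1,7.6,-1.4],"twist":-8},{"grip":0,"travel":[1.5,8,-1.5],"twist":-9},{"grip":0,"travel":[2,8,-1.5],"twist":-9},{"grip":0,"travel":[2,8,-1.5],"twist":-9}]'
python3 - <<'E'
from h import *
snap('wrist','w11');plan([.500,.393,-.022],134.6)
E
```

```text
clock: 13.25
tcp_pos: [0.4962, 0.3923, 0.0529]
tool_rot: [0.652, -0.27, 0.655, 0.27]
ft_force: [-1.1, -0.7, -0.4]
finger_gap: 1.0
travel [ 2.54 -0.05  0.09] mm [  3.   1. -76.]
jaw heading 134.8 toolx [-0.003 -0.002 -1.   ] z [ 0.71  0.71 -0.  ] q6 -1.78
twist 0.05 alt -35.95 (tool x down: positive twist = cw from above)
```

View pics/w11.png

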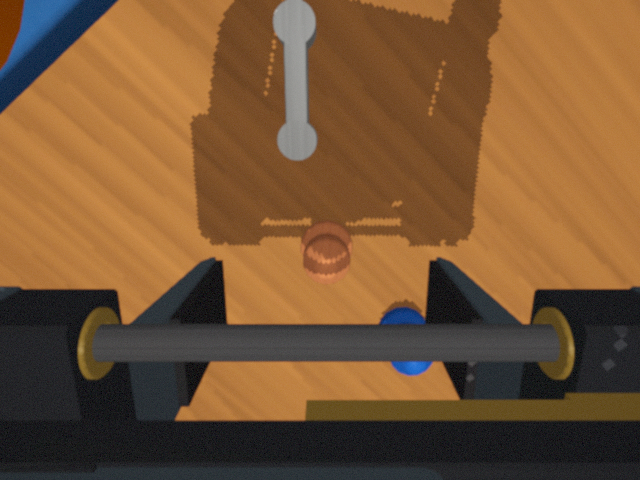

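```bash
python3 - <<'E'
from h import *
s=vision.snapshot('wrist'); p=ray(s,(327,258),.032); print(p); plan([p[0],p[1],-.022],134.6)
E
python3 -m crank '[{"grip":0,"travel":[1,0,0.05],"twist":0},{"grip":0,"travel":[2.3,0,0.05],"twist":0},{"grip":255,"travel":[2.5,0,0.05],"twist":0},{"grip":255,"travel":[2.5,0,0.05],"twist":0},{"grip":255,"travel":[2.5,0,0.05],"twist":0},{"grip":255,"travel":[2.5,0,0.05],"twist":0},{"grip":255,"travel":[2.5,0,0.05],"twist":0},{"grip":255,"travel":[2.5,0,0.05],"twist":0}]'
python3 -m crank '[{"grip":255,"travel":[0,0,0],"twist":0},{"grip":255,"travel":[0,0,0],"twist":0},{"grip":255,"travel":[0,0,0],"twist":0},{"grip":255,"travel":[0,0,0],"twist":0}]'
python3 - <<'E'
from h import *
snap('wrist','w12')
E
```

```text
[0.49770926 0.39487798 0.032     ]
travel [2.58 0.06 0.06] mm [ -0.   2. -77.]
jaw heading 134.8 toolx [-0.002 -0.001 -1.   ] z [ 0.71  0.7  -0.  ] q6 -1.78
twist 0.04 alt -35.96 (tool x down: positive twist = cw from above)
clock: 14.15
tcp_pos: [0.4998, 0.3944, -0.018]
tool_rot: [0.654, -0.27, 0.653, 0.27]
ft_force: [1.3, 0.7, 0.5]
finger_gap: 0.502
clock: 14.55
tcp_pos: [0.4994, 0.3942, -0.0187]
tool_rot: [0.654, -0.27, 0.654, 0.27]
ft_force: [-0.7, 0.4, 3.9]
finger_gap: 0.289
```

View pics/w12.png

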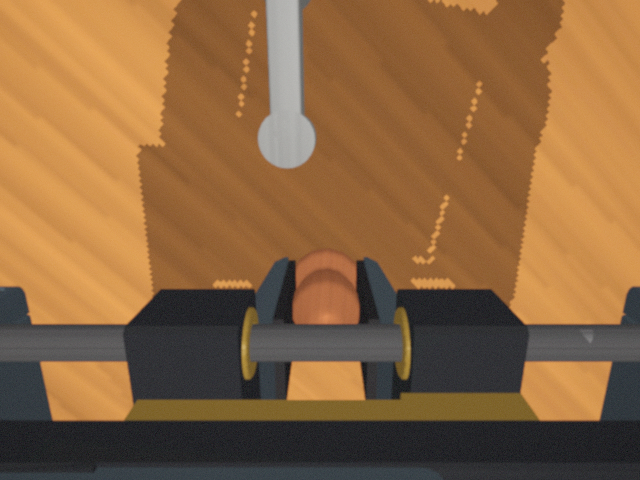

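```bash
python3 -m crank '[{"grip":255,"travel":[-1.6,0,0],"twist":0},{"grip":255,"travel":[-3.2,0,0],"twist":0},{"grip":255,"travel":[-4.2,0,0],"twist":0}]'; python3 - <<'E'
from h import *
plan([.525,.095,.105],160)
E
```

```text
clock: 14.9
tcp_pos: [0.5002, 0.3946, 0.1103]
tool_rot: [0.655, -0.27, 0.653, 0.27]
ft_force: [0.1, -0.1, -0.9]
finger_gap: 0.29
travel [ 0.16 -7.66 -6.46] mm [  25. -300.   -5.]
jaw heading 134.8 toolx [ 0.002  0.001 -1.   ] z [0.71 0.71 0.  ] q6 -1.78
twist -5.03 alt 30.97 (tool x down: positive twist = cw from above)
```

```bash
python3 -m crank '[{"grip":255,"travel":[0,-1.2,-1],"twist":-1},{"grip":255,"travel":[0,-2.4,-2],"twist":-2},{"grip":255,"travel":[0,-3.6,-3],"twist":-3},{"grip":255,"travel":[0,-4.8,-4],"twist":-4},{"grip":255,"travel":[0,-6,-5],"twist":-5},{"grip":255,"travel":[0,-7.2,-6],"twist":-5},{"grip":255,"travel":[0,-7.7,-6.5],"twist":-5},{"grip":255,"travel":[0,-7.7,-6.5],"twist":-5}]'; python3 - <<'E'
from h import *
plan([.525,.095,.018],160); snap('wrist','w13')
E
```

```text
clock: 15.7
tcp_pos: [0.5241, 0.09, 0.1071]
tool_rot: [0.58, -0.404, 0.581, 0.404]
ft_force: [-0.5, 0.3, -0.7]
finger_gap: 0.289
travel [2.97 0.03 0.17] mm [  1.   5. -89.]
jaw heading 159.7 toolx [-0.    -0.001 -1.   ] z [ 0.35  0.94 -0.  ] q6 -2.73
twist -0.07 alt 35.93 (tool x down: positive twist = cw from above)
```

View pics/w13.png

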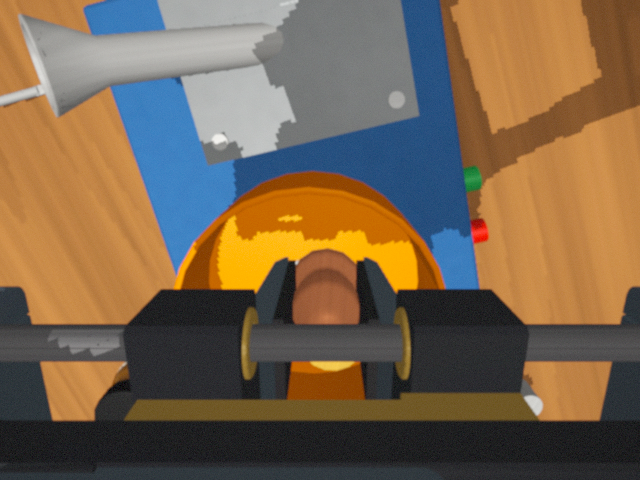

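```bash
python3 -m crank '[{"grip":255,"travel":[1.4,0,0.1],"twist":0},{"grip":255,"travel":[2.75,0,0.1],"twist":0},{"grip":255,"travel":[2.8,0,0.1],"twist":0},{"grip":150,"travel":[2.8,0,0.1],"twist":0},{"grip":130,"travel":[2.8,0,0.1],"twist":0},{"grip":130,"travel":[2.8,0,0.1],"twist":0},{"grip":130,"travel":[2.8,0,0.1],"twist":0}]'
python3 -m crank '[{"grip":130,"travel":[-1.5,0,0],"twist":0},{"grip":130,"travel":[-3.0,0,0],"twist":0},{"grip":0,"travel":[-3.3,0,0],"twist":0}]'
python3 - <<'E'
from h import *
snap('wrist','w14');plan([.4428,.3116,.03],134.6)
E
```

```text
clock: 16.45
tcp_pos: [0.526, 0.0958, 0.0245]
tool_rot: [0.58, -0.405, 0.579, 0.404]
ft_force: [0.3, -0.4, -0.5]
finger_gap: 0.489
clock: 16.75
tcp_pos: [0.5277, 0.0959, 0.1273]
tool_rot: [0.582, -0.406, 0.578, 0.403]
ft_force: [-0.2, 0.9, -0.5]
finger_gap: 0.549
travel [3.2  5.15 5.77] mm [-85. 216. -97.]
jaw heading 159.8 toolx [ 0.007  0.    -1.   ] z [0.34 0.94 0.  ] q6 -2.72
twist 5.05 alt -30.95 (tool x down: positive twist = cw from above)
```

View pics/w14.png

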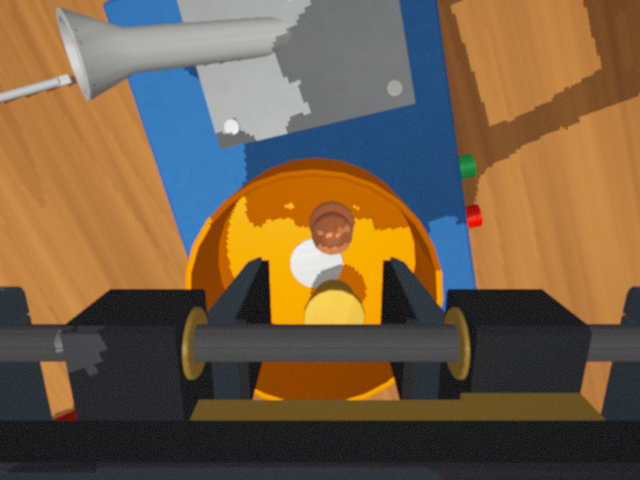

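```bash
python3 - <<'E'
from h import *
s=vision.snapshot('wrist'); print(ray(s,(77,55),.15))
E
python3 -m crank '[{"grip":0,"travel":[0,1,1.2],"twist":1},{"grip":0,"travel":[0,2,2.3],"twist":2},{"grip":0,"travel":[0,3,3.4],"twist":3},{"grip":0,"travel":[0.5,4,4.5],"twist":4},{"grip":0,"travel":[1.5,5,5.6],"twist":5},{"grip":0,"travel":[2.5,5.15,5.8],"twist":5},{"grip":0,"travel":[2.5,5.15,5.8],"twist":5},{"grip":0,"travel":[2.5,5.15,5.8],"twist":5}]'; python3 - <<'E'
from h import *
plan([.4428,.3116,-.03],134.6); snap('wrist','w15')
E
```

```text
[ 0.58809359 -0.03451253  0.15      ]
clock: 17.65
tcp_pos: [0.4394, 0.3115, 0.0466]
tool_rot: [0.653, -0.27, 0.654, 0.27]
ft_force: [0.2, -1.0, 0.4]
finger_gap: 1.003
travel [ 2.55 -0.08  0.09] mm [  3.   0. -77.]
jaw heading 134.9 toolx [-0.002 -0.001 -1.   ] z [ 0.71  0.71 -0.  ] q6 -1.85
twist 0.06 alt -35.94 (tool x down: positive twist = cw from above)
```

View pics/w15.png

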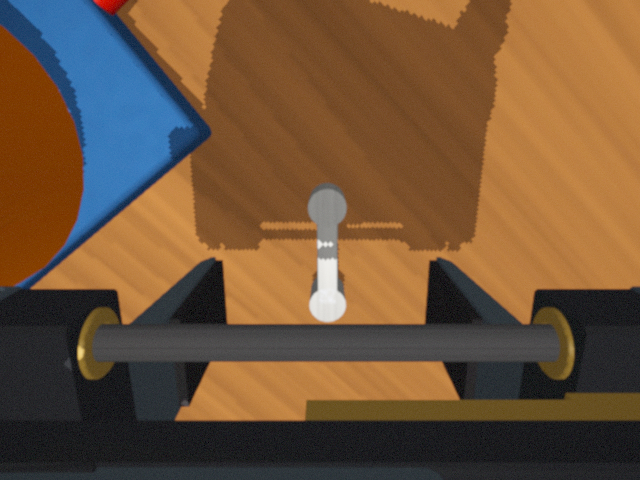

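```bash
python3 - <<'E'
from h import *
s=vision.snapshot('wrist'); a,b=ray(s,(327,206),.024),ray(s,(328,304),.024); print(a,b); p=(a+b)/2; plan([p[0],p[1],-.028],np.degrees(np.arctan2(*(b-a)[[1,0]]))+90)
E
```

```text
[0.419112   0.29227262 0.024     ] [0.46183458 0.33575157 0.024     ]
travel [2.53 0.07 0.05] mm [ -0.   2. -76.]
jaw heading 134.8 toolx [ 0.001  0.    -1.   ] z [0.71 0.7  0.  ] q6 -1.85
twist -0.14 alt 35.86 (tool x down: positive twist = cw from above)
```

```bash
python3 -m crank '[{"grip":0,"travel":[1.2,0.05,0.05],"twist":0},{"grip":120,"travel":[2.2,0.05,0.05],"twist":0},{"grip":255,"travel":[2.5,0.05,0.05],"twist":0},{"grip":255,"travel":[2.5,0.05,0.05],"twist":0},{"grip":255,"travel":[2.5,0.05,0.05],"twist":0},{"grip":255,"travel":[2.5,0.05,0.05],"twist":0},{"grip":255,"travel":[2.5,0.05,0.05],"twist":0},{"grip":255,"travel":[2.5,0.05,0.05],"twist":0}]'
python3 -m crank '[{"grip":255,"travel":[0,0,0],"twist":0},{"grip":255,"travel":[0,0,0],"twist":0},{"grip":255,"travel":[0,0,0],"twist":0},{"grip":255,"travel":[0,0,0],"twist":0},{"grip":255,"travel":[0,0,0],"twist":0},{"grip":255,"travel":[-1.5,0,0],"twist":0},{"grip":255,"travel":[-3,0,0],"twist":0},{"grip":255,"travel":[-4.3,0,0],"twist":0}]'
python3 - <<'E'
from h import *
snap('wrist','w16'); plan([.56,.122,.11],160)
E
```

```text
clock: 18.55
tcp_pos: [0.4404, 0.3145, -0.0271]
tool_rot: [0.654, -0.27, 0.653, 0.27]
ft_force: [0.3, 0.6, -0.3]
finger_gap: 0.416
clock: 19.35
tcp_pos: [0.4399, 0.3143, 0.103]
tool_rot: [0.654, -0.27, 0.654, 0.27]
ft_force: [-0.2, 0.3, -1.9]
finger_gap: 0.13
travel [-0.05 -7.34 -1.78] mm [ 118. -194.    1.]
jaw heading 134.9 toolx [ 0.006  0.004 -1.   ] z [0.71 0.71 0.01] q6 -1.84
twist -5.03 alt 30.97 (tool x down: positive twist = cw from above)
```

View pics/w16.png

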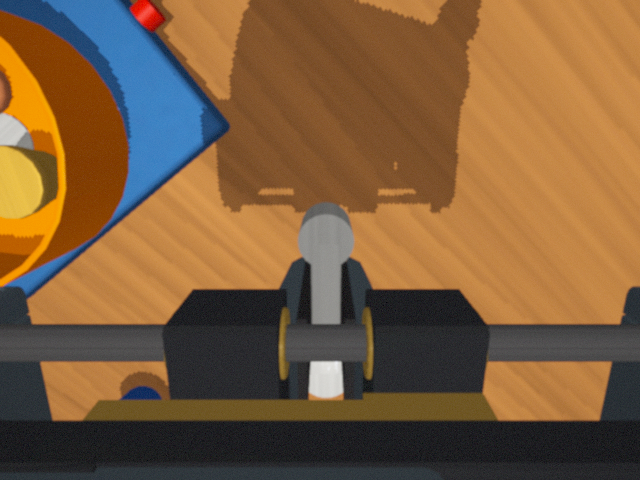

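```bash
python3 -m crank '[{"grip":255,"travel":[-0.3,-1.4,-0.3],"twist":-1},{"grip":255,"travel":[-0.3,-2.8,-0.6],"twist":-2},{"grip":255,"travel":[-0.3,-4.2,-0.9],"twist":-3.5},{"grip":255,"travel":[-0.3,-5.6,-1.2],"twist":-5},{"grip":255,"travel":[-0.3,-7,-1.4],"twist":-6},{"grip":255,"travel":[-0.3,-8,-1.5],"twist":-7},{"grip":255,"travel":[-0.3,-8,-1.5],"twist":-7},{"grip":255,"travel":[-0.3,-8,-1.5],"twist":-7}]'
python3 - <<'E'
from h import *
snap('wrist','w17'); plan([.583,.112,.018],170)
E
```

```text
clock: 20.2
tcp_pos: [0.5773, 0.1119, 0.1098]
tool_rot: [0.543, -0.453, 0.543, 0.453]
ft_force: [-0.4, 0.3, -1.2]
finger_gap: 0.131
travel [ 3.06 -0.21  0.02] mm [  6.  -1. -92.]
jaw heading 169.8 toolx [-0.001  0.    -1.   ] z [ 0.18  0.98 -0.  ] q6 -2.87
twist -0.04 alt 35.96 (tool x down: positive twist = cw from above)
```

View pics/w17.png

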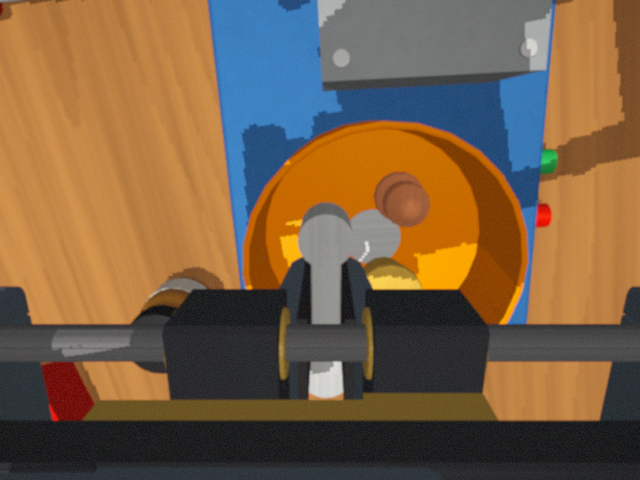

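```bash
python3 -m crank '[{"grip":255,"travel":[1.2,-0.2,-0.1],"twist":0},{"grip":255,"travel":[2.2,-0.2,-0.1],"twist":0},{"grip":255,"travel":[2.5,-0.2,-0.1],"twist":0},{"grip":255,"travel":[2.8,-0.2,-0.1],"twist":0}]'
python3 -m crank '[{"grip":255,"travel":[0.2,0,0],"twist":0},{"grip":200,"travel":[0.2,0,0],"twist":0},{"grip":178,"travel":[0.2,0,0],"twist":0},{"grip":178,"travel":[0.2,0,0],"twist":0}]'
python3 -m crank '[{"grip":178,"travel":[-0.7,0,0],"twist":0},{"grip":178,"travel":[-2.2,0,0],"twist":0},{"grip":178,"travel":[-3.7,0,0],"twist":0},{"grip":178,"travel":[-4.5,0,0],"twist":0}]'
python3 - <<'E'
from h import *
s=snap('wrist','w18'); plan([.515,-.373,.1],90)
s=snap('top','t3')
cv2.imwrite('pics/t3c.png',cv2.resize(s['img'][180:340,180:500],None,fx=2.5,fy=2.5,interpolation=cv2.INTER_CUBIC))
E
```

```text
clock: 20.65
tcp_pos: [0.5822, 0.1092, 0.0259]
tool_rot: [0.542, -0.454, 0.542, 0.454]
ft_force: [0.4, -0.5, -1.0]
finger_gap: 0.129
clock: 21.05
tcp_pos: [0.5833, 0.1085, 0.021]
tool_rot: [0.543, -0.454, 0.542, 0.454]
ft_force: [0.2, -0.2, 0.8]
finger_gap: 0.3
clock: 21.45
tcp_pos: [0.5842, 0.1085, 0.1595]
tool_rot: [0.544, -0.455, 0.541, 0.453]
ft_force: [0.2, 1.1, -1.4]
finger_gap: 0.303
travel [  2.04  -0.5  -16.22] mm [ -71. -482.  -62.]
jaw heading 169.8 toolx [ 0.008  0.001 -1.   ] z [0.18 0.98 0.  ] q6 -2.88
twist 15.97 alt -20.03 (tool x down: positive twist = cw from above)
```

View pics/w18.png

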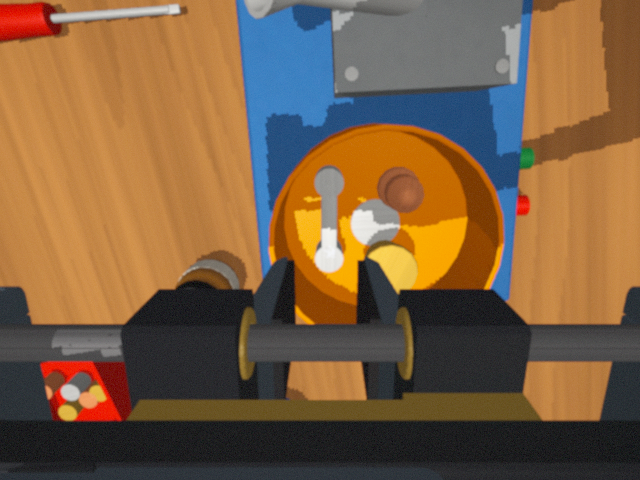

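```bash
python3 -m crank '[{"grip":178,"travel":[0,0,-1.6],"twist":1.6},{"grip":178,"travel":[0,0,-3.2],"twist":3.2},{"grip":178,"travel":[0,0,-4.8],"twist":4.8},{"grip":178,"travel":[0,0,-6.4],"twist":6.4},{"grip":178,"travel":[0,0,-8],"twist":8},{"grip":178,"travel":[0,0,-9.6],"twist":9.6},{"grip":178,"travel":[0,-0.2,-11.2],"twist":11.2},{"grip":178,"travel":[0,-0.4,-12.8],"twist":12.8}]' | grep -E "tcp|clock"
python3 - <<'E'
from h import *
plan([.515,-.373,.12],90)
E
```

```text
clock: 22.35
tcp_pos: [0.5261, -0.2736, 0.1549]
travel [ 1.16 -3.1  -1.24] mm [-11. -99. -35.]
jaw heading 105.5 toolx [-0.  0. -1.] z [ 0.96  0.27 -0.  ] q6 -2.42
twist 3.1 alt -32.9 (tool x down: positive twist = cw from above)
```

View pics/t3c.png

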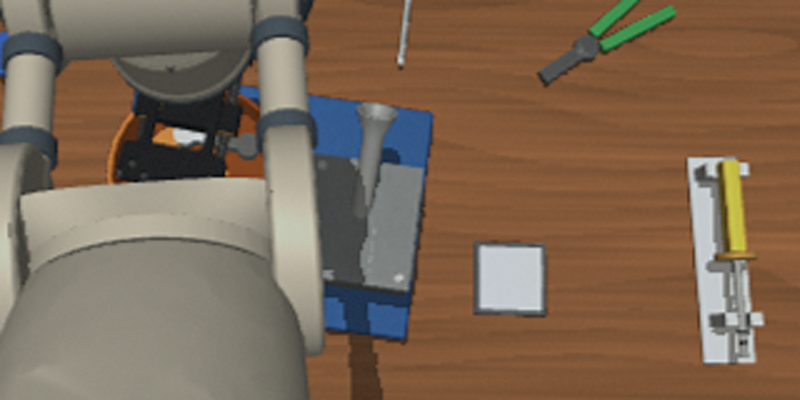

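```bash
python3 -m crank '[{"grip":100,"travel":[0.4,-1.5,-0.4],"twist":1.5},{"grip":0,"travel":[0.8,-3,-0.8],"twist":3},{"grip":0,"travel":[0.8,-3,-0.8],"twist":3},{"grip":0,"travel":[0.8,-3,-0.8],"twist":3}]' | grep -E "tcp|clock"
python3 - <<'E'
from h import *
s=snap('wrist','w19')
E
```

```text
clock: 22.75
tcp_pos: [0.5276, -0.3653, 0.1301]
```

View pics/w19.png

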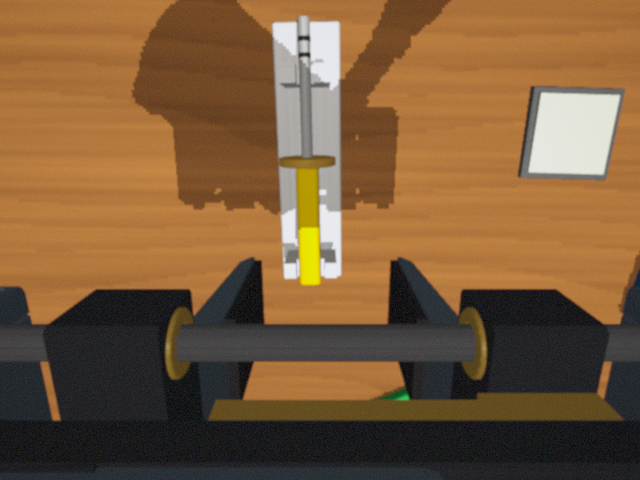

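```bash
python3 - <<'E'
from h import *
s=vision.snapshot('wrist'); 
tip=ray(s,(303.5,17),.042); col=ray(s,(307,162),.060); end=ray(s,(311,284),.053); tile=ray(s,(573,134),.008)
print(tip,col,end,'tile',tile, np.linalg.norm((end-tip)[:2]),'expect .184')
a=np.degrees(np.arctan2(*(end-tip)[[1,0]])); print('yaw',a)
u=(end-tip)[:2]; u/=np.linalg.norm(u); g=tip[:2]+u*.135; g2=end[:2]-u*.049; print(g,g2)
g=(g+g2)/2
plan([*g,-.005],a+90)
E
```

```text
[ 0.38741635 -0.38054015  0.042     ] [ 0.47903735 -0.37715179  0.06      ] [ 0.56960925 -0.37414313  0.053     ] tile [ 0.45922357 -0.17166718  0.008     ] 0.1823051702768128 expect .184
yaw 2.010899606436794
[ 0.52233321 -0.37580305] [ 0.52063942 -0.37586252]
travel [ 4.54 -0.4  -0.23] mm [  -7.  -12. -136.]
jaw heading 90.9 toolx [-0.     0.001 -1.   ] z [ 1.    0.02 -0.  ] q6 -2.28
twist -0.22 alt 35.78 (tool x down: positive twist = cw from above)
```

```bash
python3 -m crank '[{"grip":0,"travel":[1.5,-0.4,-0.2],"twist":-0.2},{"grip":0,"travel":[3,-0.4,-0.2],"twist":-0.2},{"grip":60,"travel":[4.4,-0.4,-0.2],"twist":-0.2},{"grip":150,"travel":[4.67,-0.4,-0.2],"twist":-0.2},{"grip":255,"travel":[4.67,-0.4,-0.2],"twist":-0.2},{"grip":255,"travel":[4.67,-0.4,-0.2],"twist":-0.2},{"grip":255,"travel":[4.67,-0.4,-0.2],"twist":-0.2},{"grip":255,"travel":[4.67,-0.4,-0.2],"twist":-0.2}]' 
python3 -m crank '[{"grip":255,"travel":[0,0,0],"twist":0},{"grip":255,"travel":[0,0,0],"twist":0},{"grip":255,"travel":[0,0,0],"twist":0},{"grip":255,"travel":[0,0,0],"twist":0},{"grip":255,"travel":[0,0,0],"twist":0}]' 
python3 - <<'E'
from h import *
s=snap('wrist','w20'); plan()
E
```

```text
clock: 23.65
tcp_pos: [0.5235, -0.3775, -0.0071]
tool_rot: [0.708, -0.012, 0.706, 0.011]
ft_force: [-0.6, -0.2, -0.6]
finger_gap: 0.42
clock: 24.15
tcp_pos: [0.5227, -0.377, -0.0087]
tool_rot: [0.707, -0.011, 0.707, 0.011]
ft_force: [-1.6, -0.2, 6.0]
finger_gap: 0.174
jaw heading 91.8 toolx [ 0. -0. -1.] z [1.   0.03 0.  ] q6 -2.32
```

View pics/w20.png

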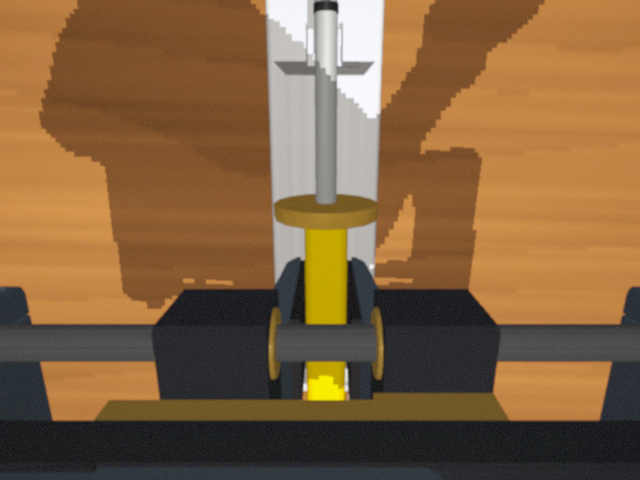

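```bash
python3 -m crank '[{"grip":255,"travel":[-1,0,0],"twist":0},{"grip":255,"travel":[-2.5,0,0],"twist":0},{"grip":255,"travel":[-4,0,0],"twist":0},{"grip":255,"travel":[-4.8,0,0],"twist":0},{"grip":255,"travel":[-4.8,0,0],"twist":0}]' 
python3 - <<'E'
from h import *
s=snap('wrist','w21'); plan([.7527,-.0558,.135],82.74)
E
```

```text
clock: 24.7
tcp_pos: [0.5242, -0.3783, 0.1388]
tool_rot: [0.709, -0.013, 0.705, 0.01]
ft_force: [0.6, 0.6, -1.8]
finger_gap: 0.17
travel [ 0.04 10.47  7.99] mm [230. 322.  -1.]
jaw heading 91.8 toolx [ 0.002 -0.002 -1.   ] z [1.   0.03 0.  ] q6 -2.32
twist 1.82 alt -34.18 (tool x down: positive twist = cw from above)
```

View pics/w21.png

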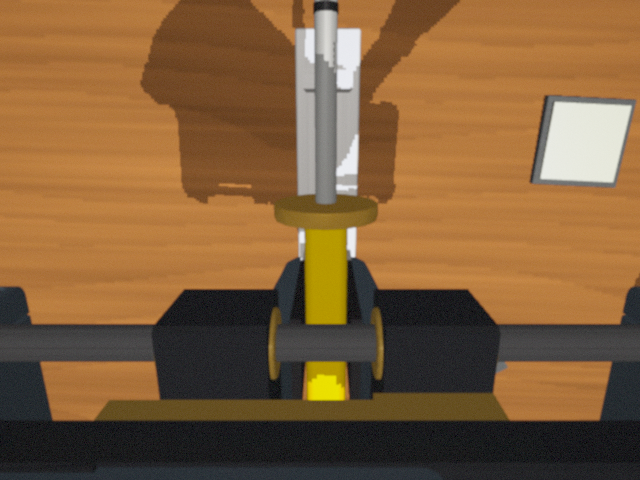

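```bash
python3 -m crank '[{"grip":255,"travel":[0,1.2,0.9],"twist":0.3},{"grip":255,"travel":[0,2.5,1.9],"twist":0.6},{"grip":255,"travel":[0,3.8,2.9],"twist":1},{"grip":255,"travel":[0,5.1,3.9],"twist":1.8},{"grip":255,"travel":[0,6.4,4.9],"twist":1.8},{"grip":255,"travel":[0,7.7,5.9],"twist":1.8},{"grip":255,"travel":[0,9,6.9],"twist":1.8},{"grip":255,"travel":[0,10.4,8],"twist":1.8}]' 
python3 -m crank '[{"grip":255,"travel":[0,0,0],"twist":0},{"grip":255,"travel":[0,0,0],"twist":0}]' 
python3 - <<'E'
from h import *
s=snap('wrist','w22'); plan([.7527,-.0558,.0993],82.74)
E
```

```text
clock: 25.55
tcp_pos: [0.7502, -0.0581, 0.1327]
tool_rot: [0.705, 0.044, 0.707, -0.044]
ft_force: [0.2, -0.5, -1.8]
finger_gap: 0.173
clock: 25.75
tcp_pos: [0.7498, -0.0587, 0.1325]
tool_rot: [0.705, 0.043, 0.707, -0.043]
ft_force: [-0.3, 0.3, -2.1]
finger_gap: 0.174
travel [1.12 0.15 0.1 ] mm [  3.   4. -34.]
jaw heading 82.9 toolx [-0.003  0.    -1.   ] z [ 0.99 -0.12 -0.  ] q6 -1.61
twist 0.03 alt -35.97 (tool x down: positive twist = cw from above)
```

View pics/w22.png

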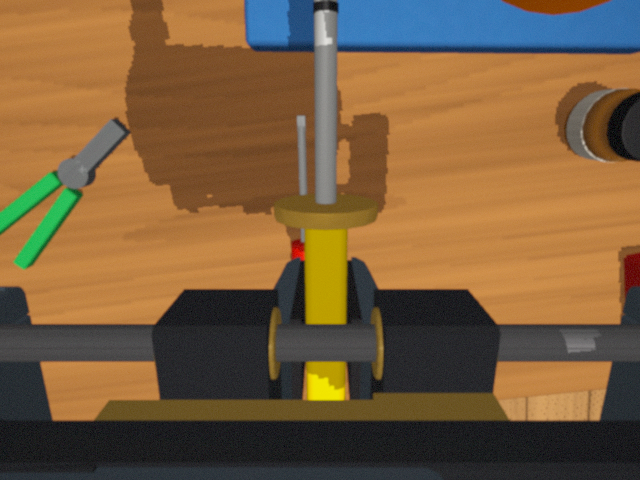

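```bash
python3 -m crank '[{"grip":255,"travel":[0.6,0.12,0],"twist":0},{"grip":255,"travel":[1.1,0.12,-0.5],"twist":0},{"grip":255,"travel":[1.1,0.12,-0.8],"twist":0},{"grip":255,"travel":[1.1,0.12,-0.8],"twist":0}]' 
python3 - <<'E'
from h import *
plan([.713,-.0508,.0993],82.74)
s=snap('top','t4'); cv2.imwrite('pics/t4c.png',cv2.resize(s['img'][170:290,270:400],None,fx=5,fy=5,interpolation=cv2.INTER_CUBIC))
s=snap('side','s4'); cv2.imwrite('pics/s4c.png',cv2.resize(s['img'][170:270,250:380],None,fx=6,fy=6,interpolation=cv2.INTER_CUBIC))
s=snap('wrist','w23')
E
```

```text
clock: 26.2
tcp_pos: [0.7254, -0.0544, 0.1022]
tool_rot: [0.705, 0.045, 0.706, -0.045]
ft_force: [-0.4, -0.1, -0.4]
finger_gap: 0.171
travel [ 0.1   0.07 -0.42] mm [-12.   4.  -3.]
jaw heading 82.8 toolx [-0.002  0.    -1.   ] z [ 0.99 -0.13 -0.  ] q6 -1.6
twist 0.01 alt -35.99 (tool x down: positive twist = cw from above)
```

View pics/t4c.png

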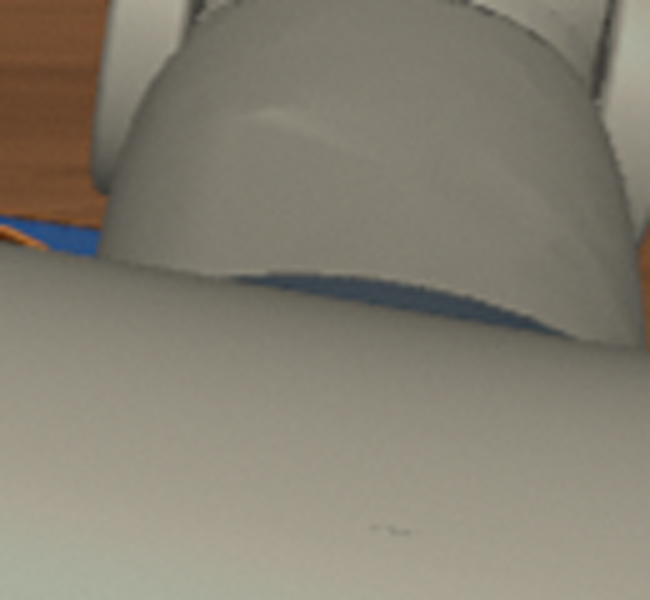

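View pics/s4c.png

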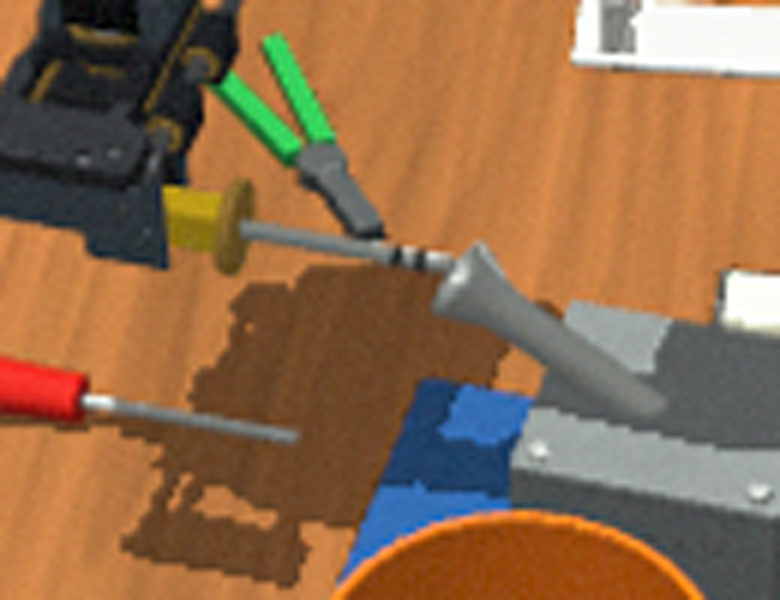

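View pics/w23.png

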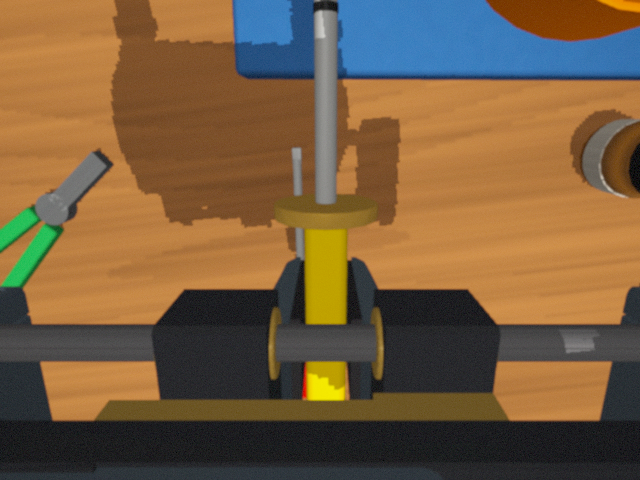

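```bash
python3 - <<'E'
from h import *
s=vision.snapshot('side'); im=cv2.imread('pics/s4.png')
big=cv2.resize(im[170:270,250:380],None,fx=6,fy=6,interpolation=cv2.INTER_CUBIC)
u=np.array([.992,-.126,0]);ax=.819*u+np.array([0,0,.574]);n=-.574*u+np.array([0,0,.819]);l=np.cross(ax,n)
def px(p): q=proj(s,p); return tuple(int(round(v)) for v in ((q[0]-250+.5)*6-.5,(q[1]-170+.5)*6-.5))
M=np.array([.589,-.035,.15])
for t in np.linspace(0,6.28,40): cv2.circle(big,px(M+.018*(np.cos(t)*n+np.sin(t)*l)),1,(0,0,255),-1)
cv2.circle(big,px(M),2,(0,0,255),-1)
st=telemetry.read_state(); G=st['tcp_pos']+[0,0,.0507]
for d in np.linspace(0,.1355,20): cv2.circle(big,px(G-u*d),1,(255,0,0),-1)
print(st['tcp_pos'],px(M),px(G-u*.1355))
for k in range(0,11): cv2.circle(big,px(M-ax*.01*k),1,(0,255,0),-1)
cv2.imwrite('pics/ov.png',big)
E
```

```text
[ 0.7278951  -0.05404752  0.10309389] (460, 277) (450, 266)
```

View pics/ov.png

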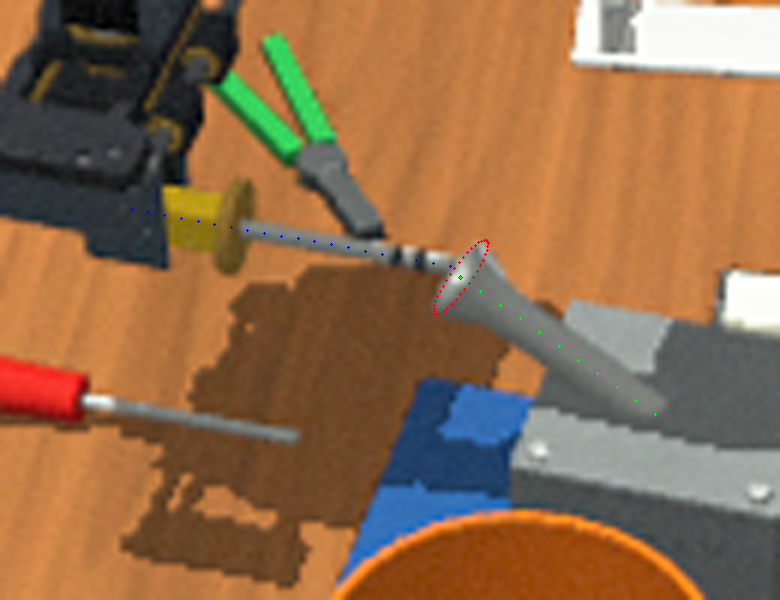

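```bash
python3 -m crank '[{"grip":255,"travel":[0.15,0.05,-0.2],"twist":0},{"grip":255,"travel":[0.15,0.05,-0.5],"twist":0},{"grip":255,"travel":[0.15,0.05,-0.5],"twist":0}]' 
python3 - <<'E'
from h import *
plan([.713,-.0508,.0993],82.74)
E
```

```text
clock: 26.7
tcp_pos: [0.7109, -0.0498, 0.0974]
tool_rot: [0.705, 0.044, 0.706, -0.044]
ft_force: [0.7, 0.2, -1.5]
finger_gap: 0.174
travel [-0.06 -0.02  0.07] mm [ 2. -1.  2.]
jaw heading 82.9 toolx [-0.001  0.    -1.   ] z [ 0.99 -0.12 -0.  ] q6 -1.6
twist 0.02 alt -35.98 (tool x down: positive twist = cw from above)
```

```bash
python3 -m crank '[{"grip":255,"travel":[-0.3,0,-0.02],"twist":0},{"grip":255,"travel":[-0.67,0,-0.06],"twist":0},{"grip":255,"travel":[-1.0,0,-0.14],"twist":0},{"grip":255,"travel":[-1.3,0,-0.22],"twist":0}]' 
python3 - <<'E'
from h import *
s=snap('side','s5'); cv2.imwrite('pics/s5c.png',cv2.resize(s['img'][170:270,250:380],None,fx=6,fy=6,interpolation=cv2.INTER_CUBIC))
E
```

```text
clock: 27.1
tcp_pos: [0.7065, -0.0495, 0.1383]
tool_rot: [0.707, 0.044, 0.705, -0.044]
ft_force: [4.3, -1.1, -4.0]
finger_gap: 0.178
```

View pics/s5c.png

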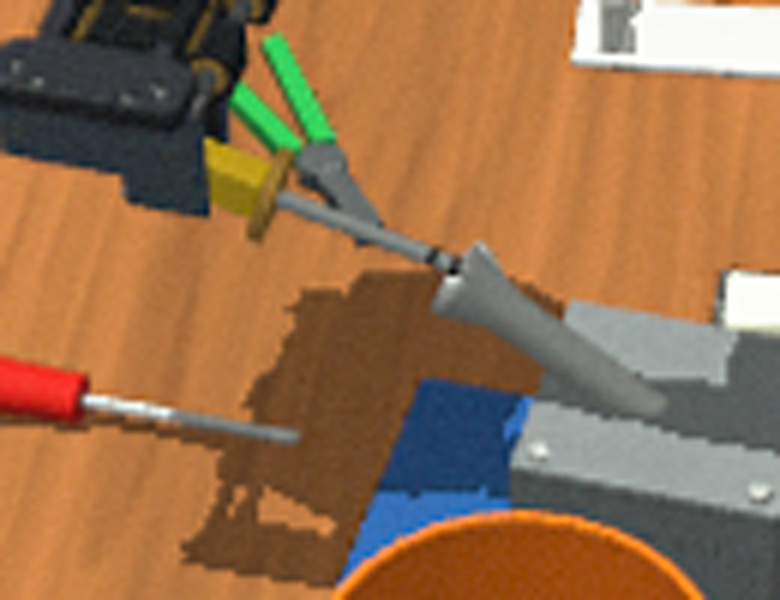

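```bash
python3 -m crank '[{"grip":255,"travel":[-0.3,0,-0.13],"twist":0},{"grip":255,"travel":[-0.6,0,-0.27],"twist":0},{"grip":255,"travel":[-0.85,0,-0.43],"twist":0},{"grip":255,"travel":[-1.06,0,-0.6],"twist":0}]' 
python3 - <<'E'
from h import *
s=snap('side','s6'); cv2.imwrite('pics/s6c.png',cv2.resize(s['img'][170:270,250:380],None,fx=6,fy=6,interpolation=cv2.INTER_CUBIC))
st=telemetry.read_state(); M=np.array([.589,-.035,.15]); G=st['tcp_pos']+[0,0,.0507]
u=np.array([.992,-.126,0]); l=np.array([.126,.992,0]); d=G-M; print('out,up,lat',(d@u*1e3).round(1),(d[2]*1e3).round(1),(d@l*1e3).round(1),'axis perp',((-.574*(d@u)+.819*d[2])*1e3).round(1),'along',((.819*(d@u)+.574*d[2])*1e3).round(1))
E
```

```text
clock: 27.55
tcp_pos: [0.6891, -0.0473, 0.1697]
tool_rot: [0.707, 0.044, 0.705, -0.044]
ft_force: [7.6, -1.1, -1.8]
finger_gap: 0.174
out,up,lat 100.3 71.4 0.4 axis perp 0.9 along 123.1
```

View pics/s6c.png

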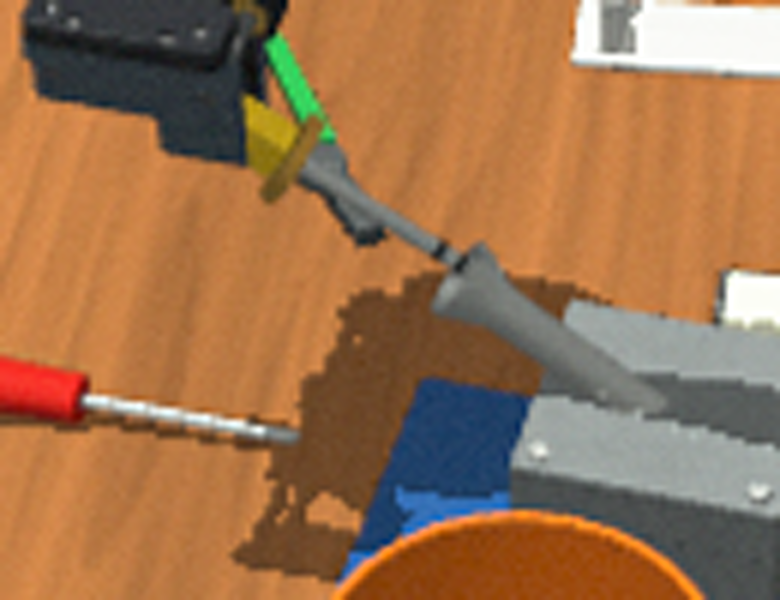

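```bash
python3 -m crank '[{"grip":255,"travel":[0.13,0,-0.18],"twist":0},{"grip":255,"travel":[0.26,0,-0.36],"twist":0},{"grip":255,"travel":[0.4,0,-0.55],"twist":0},{"grip":255,"travel":[0.54,0,-0.75],"twist":0},{"grip":255,"travel":[0.54,0,-0.75],"twist":0}]' 
cat >> h.py <<'E'
def rel():
    st=telemetry.read_state(); M=np.array([.589,-.035,.15]); G=st['tcp_pos']+[0,0,.0507]
    u=np.array([.992,-.126,0]); l=np.array([.126,.992,0]); d=G-M; print('out,up,lat',(d@u*1e3).round(1),(d[2]*1e3).round(1),(d@l*1e3).round(1),'axis perp',((-.574*(d@u)+.819*d[2])*1e3).round(1),'along',((.819*(d@u)+.574*d[2])*1e3).round(1))
E
python3 - <<'E'
from h import *
rel()
s=snap('side','s7'); cv2.imwrite('pics/s7c.png',cv2.resize(s['img'][170:270,250:380],None,fx=6,fy=6,interpolation=cv2.INTER_CUBIC))
E
```

```text
clock: 28.1
tcp_pos: [0.6641, -0.0441, 0.1513]
tool_rot: [0.705, 0.044, 0.707, -0.044]
ft_force: [1.2, -0.6, -6.1]
finger_gap: 0.175
out,up,lat 75.6 52.0 0.4 axis perp -0.8 along 91.8
```

View pics/s7c.png

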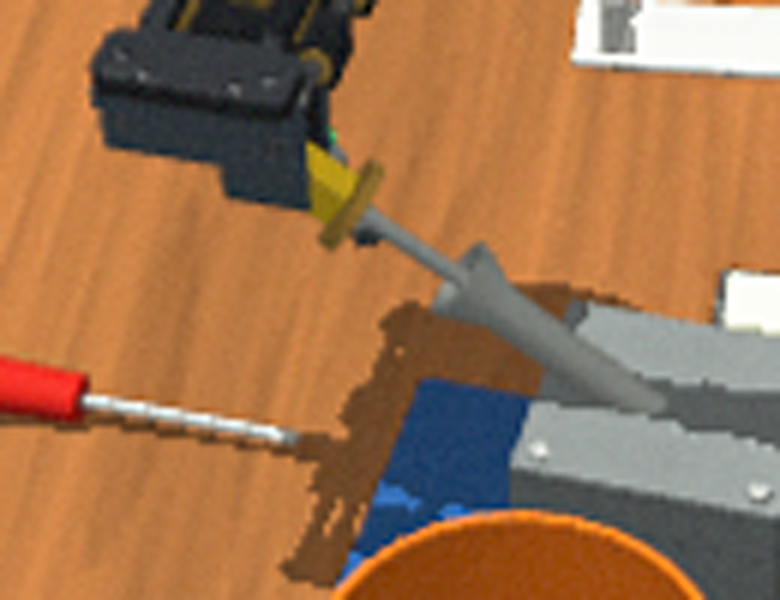

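```bash
python3 -m crank '[{"grip":255,"travel":[0.17,0,-0.27],"twist":0},{"grip":255,"travel":[0.38,0,-0.56],"twist":0},{"grip":255,"travel":[0.58,0,-0.84],"twist":0},{"grip":255,"travel":[0.76,0,-1.1],"twist":0},{"grip":255,"travel":[0.76,0,-1.1],"twist":0}]' 
python3 - <<'E'
from h import *
rel()
s=snap('side','s8'); cv2.imwrite('pics/s8c.png',cv2.resize(s['img'][170:270,250:380],None,fx=6,fy=6,interpolation=cv2.INTER_CUBIC))
E
```

```text
clock: 28.65
tcp_pos: [0.631, -0.0399, 0.1285]
tool_rot: [0.705, 0.044, 0.707, -0.044]
ft_force: [-0.0, 0.9, -5.6]
finger_gap: 0.173
out,up,lat 42.3 29.2 0.5 axis perp -0.4 along 51.4
```

View pics/s8c.png

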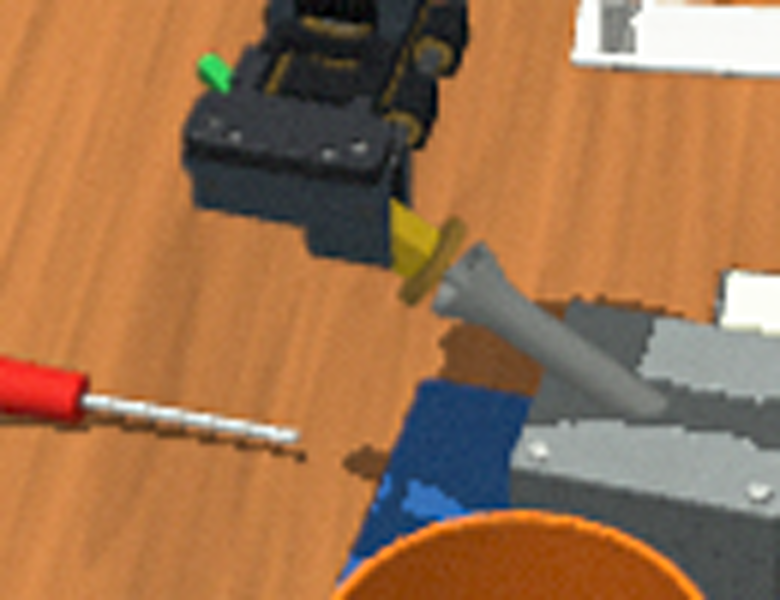

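```bash
python3 -m crank '[{"grip":255,"travel":[0.08,0,-0.11],"twist":0},{"grip":255,"travel":[0.1,0,-0.14],"twist":0}]' |grep -E "tcp|force"; for i in 1 2 3 4; do python3 -m crank '[{"grip":255,"travel":[0.04,0,-0.055],"twist":0}]' |grep -E "tcp|force"; done; python3 -c "
from h import *
rel()"
```

```text
tcp_pos: [0.6285, -0.0397, 0.1263]
ft_force: [0.4, 0.8, -1.9]
tcp_pos: [0.6272, -0.0395, 0.1253]
ft_force: [1.7, 0.1, -1.6]
tcp_pos: [0.6253, -0.0393, 0.124]
ft_force: [0.4, 0.2, -0.6]
tcp_pos: [0.6246, -0.0392, 0.1233]
ft_force: [5.7, -0.5, 8.2]
tcp_pos: [0.6247, -0.0392, 0.1232]
ft_force: [10.3, -0.6, 17.3]
out,up,lat 36.0 23.9 0.3 axis perp -1.1 along 43.2
```

```bash
python3 -m crank '[{"grip":255,"travel":[0,0,0],"twist":0},{"grip":255,"travel":[0,0,0],"twist":0},{"grip":255,"travel":[0,0,0],"twist":0},{"grip":255,"travel":[0,0,0],"twist":0}]' |grep -E "tcp|force"
python3 - <<'E'
from h import *
rel()
s=snap('side','s9'); cv2.imwrite('pics/s9c.png',cv2.resize(s['img'][170:270,250:380],None,fx=6,fy=6,interpolation=cv2.INTER_CUBIC))
E
```

```text
tcp_pos: [0.6247, -0.0392, 0.1232]
ft_force: [7.5, -0.8, 10.0]
out,up,lat 36.0 23.9 0.3 axis perp -1.1 along 43.2
```

View pics/s9c.png

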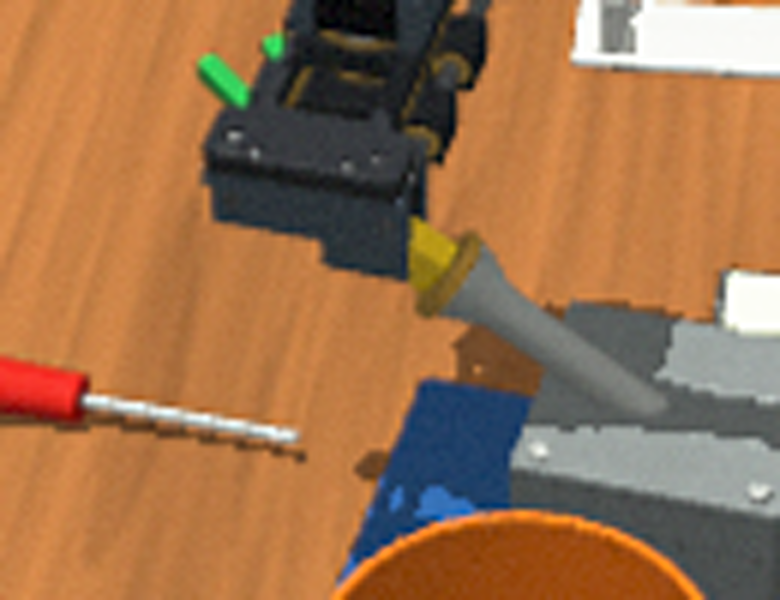

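```bash
python3 -m crank '[{"grip":255,"travel":[-0.25,0,0.35],"twist":0},{"grip":255,"travel":[-0.65,0,0.92],"twist":0},{"grip":255,"travel":[-1.05,0,1.5],"twist":0},{"grip":255,"travel":[-1.5,0,2.14],"twist":0},{"grip":255,"travel":[-2.0,0,2.86],"twist":0},{"grip":255,"travel":[-2.2,0,3.14],"twist":0},{"grip":255,"travel":[-2.2,0,3.14],"twist":0}]'
python3 - <<'E'
from h import *
rel()
s=snap('side','s10'); cv2.imwrite('pics/s10c.png',cv2.resize(s['img'][150:270,230:380],None,fx=5,fy=5,interpolation=cv2.INTER_CUBIC)); snap('wrist','w24')
E
```

```text
clock: 30.45
tcp_pos: [0.7168, -0.0508, 0.1881]
tool_rot: [0.706, 0.044, 0.705, -0.044]
ft_force: [-0.6, 0.3, -2.2]
finger_gap: 0.17
out,up,lat 128.8 88.8 0.4 axis perp -1.2 along 156.5
```

View pics/s10c.png

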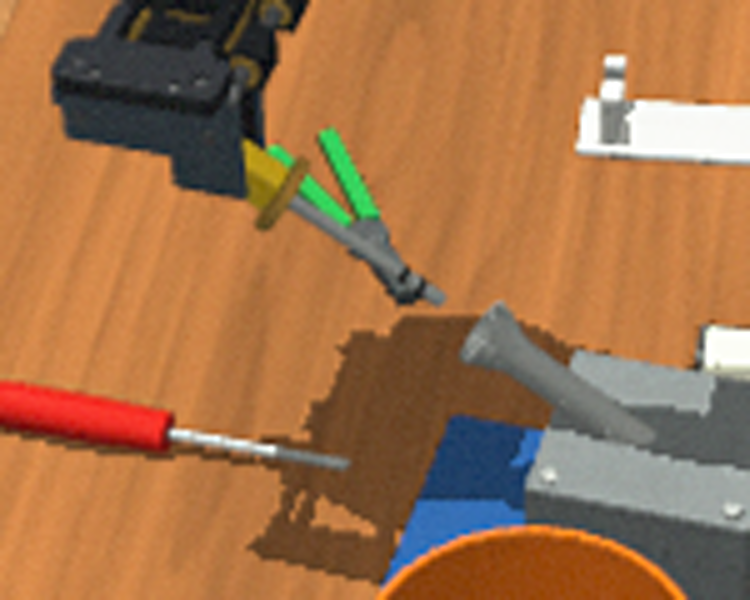

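View pics/w24.png

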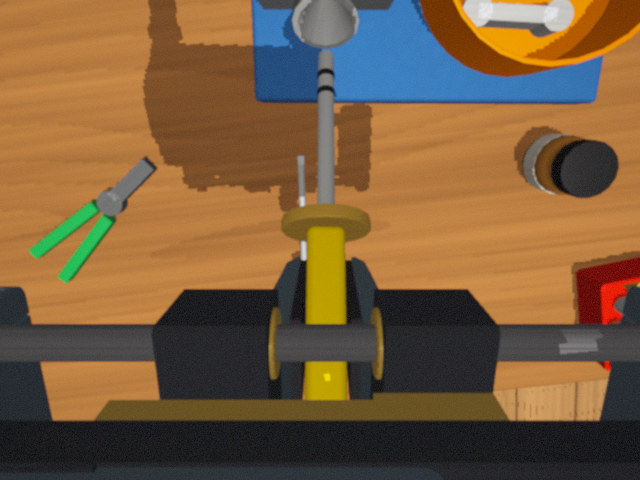

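```bash
python3 -m crank '[{"grip":255,"travel":[0.25,0,-0.35],"twist":0},{"grip":255,"travel":[0.47,0,-0.69],"twist":0},{"grip":255,"travel":[0.47,0,-0.69],"twist":0}]'|grep -E "tcp|force"; python3 -c "
from h import *
rel()"
python3 -m crank '[{"grip":255,"travel":[0.42,0,0.07],"twist":0},{"grip":255,"travel":[0.65,0,0.2],"twist":0},{"grip":255,"travel":[0.89,0,0.33],"twist":0},{"grip":255,"travel":[1.13,0,0.44],"twist":0},{"grip":255,"travel":[1.38,0,0.55],"twist":0}]'|grep -E "tcp|force"
python3 - <<'E'
from h import *
rel()
s=snap('side','s11'); cv2.imwrite('pics/s11c.png',cv2.resize(s['img'][150:270,230:380],None,fx=5,fy=5,interpolation=cv2.INTER_CUBIC))
E
```

```text
tcp_pos: [0.6926, -0.0476, 0.1722]
ft_force: [-0.5, -0.1, -1.7]
out,up,lat 104.4 72.9 0.6 axis perp -0.2 along 127.3
tcp_pos: [0.712, -0.0501, 0.1314]
ft_force: [-1.4, -0.2, 2.5]
out,up,lat 123.9 32.1 0.5 axis perp -44.9 along 119.9
```

View pics/s11c.png

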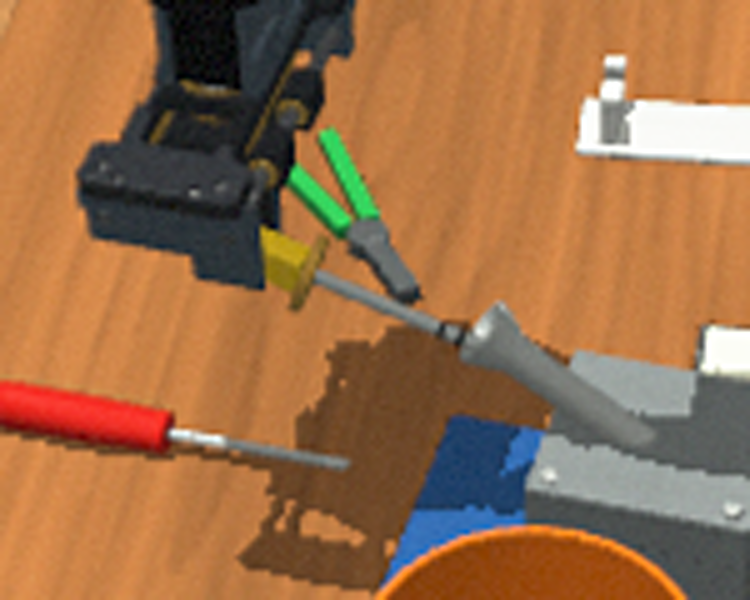

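```bash
python3 -m crank '[{"grip":255,"travel":[0.3,0,0.09],"twist":0},{"grip":255,"travel":[0.6,0,0.17],"twist":0},{"grip":255,"travel":[0.9,0,0.24],"twist":0},{"grip":255,"travel":[1.2,0,0.29],"twist":0},{"grip":255,"travel":[1.3,0,0.3],"twist":0},{"grip":255,"travel":[1.3,0,0.3],"twist":0}]'|grep -E "tcp|force"
cat > ov.py <<'E'
from h import *
import sys
s=snap('side',sys.argv[1]); im=s['img']
st=telemetry.read_state(); M=R(); u=M[:,2]; G=st['tcp_pos']+[0,0,.0507]
x0,y0=[int(v) for v in proj(s,G-u*.06)-[65,50]]
big=cv2.resize(im[y0:y0+100,x0:x0+130],None,fx=6,fy=6,interpolation=cv2.INTER_CUBIC)
for a,c in ((-8,(0,255,0)),(0,(0,0,255)),(8,(255,0,0))):
  for d in np.linspace(-.02,.15,35):
    t=np.radians(a); q=proj(s,G-d*(u*np.cos(t)+np.array([0,0,np.sin(t)])))
    cv2.circle(big,(int((q[0]-x0+.5)*6),int((q[1]-y0+.5)*6)),1,c,-1)
cv2.imwrite(f'pics/{sys.argv[1]}.png',big); rel()
E
python3 ov.py s12
```

```text
tcp_pos: [0.72, -0.0511, 0.0922]
ft_force: [-0.1, 0.1, -2.0]
out,up,lat 132.1 -6.6 0.5 axis perp -81.2 along 104.4
```

View pics/s12.png

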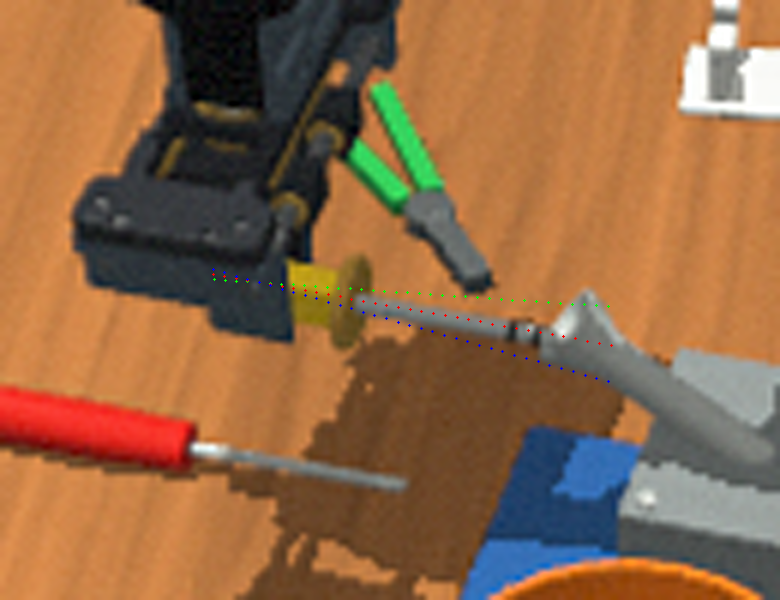

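```bash
python3 -m crank '[{"grip":255,"travel":[-0.05,0,0.6],"twist":0},{"grip":255,"travel":[-0.1,0,1.3],"twist":0},{"grip":255,"travel":[-1,0,1.4],"twist":0},{"grip":255,"travel":[-2,0,1.4],"twist":0},{"grip":255,"travel":[-2.6,0,1.4],"twist":0},{"grip":255,"travel":[-2.6,0,1.4],"twist":0}]'
python3 - <<'E'
from h import *
plan([.594,-.1905,.165],82.9);plan([.594,-.1905,.05],82.9)
E
```

```text
clock: 32.65
tcp_pos: [0.7636, -0.0566, 0.1745]
tool_rot: [0.708, 0.044, 0.704, -0.044]
ft_force: [-0.3, -0.6, -1.4]
finger_gap: 0.169
travel [ 0.29 -5.13 -5.06] mm [-170. -134.  -10.]
jaw heading 82.9 toolx [ 0.005 -0.001 -1.   ] z [ 0.99 -0.12  0.01] q6 -1.6
twist -0.01 alt 35.99 (tool x down: positive twist = cw from above)
travel [ 4.13 -5.13 -5.08] mm [-170. -134. -125.]
jaw heading 82.9 toolx [ 0.005 -0.001 -1.   ] z [ 0.99 -0.12  0.01] q6 -1.6
twist -0.01 alt 35.99 (tool x down: positive twist = cw from above)
```

Move −y first, then in toward the tile, staying high, then descend.

```bash
python3 -m crank '[{"grip":255,"travel":[0,-1.2,-0.1],"twist":0},{"grip":255,"travel":[0,-2.4,-0.6],"twist":0},{"grip":255,"travel":[0,-3.6,-1.2],"twist":0},{"grip":255,"travel":[0,-4.6,-2.1],"twist":0},{"grip":255,"travel":[0,-5.1,-3.2],"twist":0},{"grip":255,"travel":[0,-5.1,-4.3],"twist":0},{"grip":255,"travel":[0,-5.1,-5],"twist":0},{"grip":255,"travel":[0,-5.1,-5],"twist":0}]'
python3 - <<'E'
from h import *
plan([.594,-.1905,.05],82.9)
E
```

```text
clock: 33.45
tcp_pos: [0.591, -0.189, 0.1703]
tool_rot: [0.705, 0.045, 0.707, -0.044]
ft_force: [0.3, -0.1, -1.6]
finger_gap: 0.177
travel [ 4.01 -0.04  0.12] mm [   3.   -1. -120.]
jaw heading 82.8 toolx [-0.003  0.001 -1.   ] z [ 0.99 -0.13 -0.  ] q6 -1.85
twist -0.02 alt 35.98 (tool x down: positive twist = cw from above)
```

```bash
python3 -m crank '[{"grip":255,"travel":[1,0,0.1],"twist":0},{"grip":255,"travel":[2,0,0.1],"twist":0},{"grip":255,"travel":[3,0,0.1],"twist":0},{"grip":255,"travel":[3.7,0,0.1],"twist":0},{"grip":255,"travel":[3.9,0,0.1],"twist":0},{"grip":255,"travel":[3.9,0,0.1],"twist":0},{"grip":255,"travel":[3.9,0,0.1],"twist":0}]'
python3 ov.py s13; python3 - <<'E'
from h import *
s=snap('wrist','w25'); t=snap('top','t5'); cv2.imwrite('pics/t5c.png',cv2.resize(t['img'][180:340,180:500],None,fx=2.5,fy=2.5,interpolation=cv2.INTER_CUBIC))
st=telemetry.read_state(); u=R()[:,2]; tip=st['tcp_pos']+[0,0,.0507]-.1355*u; print('tip exp',tip,proj(s,tip),'tile',proj(s,[.460,-.1735,.008]))
E
```

```text
clock: 34.15
tcp_pos: [0.5979, -0.1901, 0.0549]
tool_rot: [0.706, 0.044, 0.705, -0.044]
ft_force: [0.5, -0.1, -1.0]
finger_gap: 0.176
out,up,lat 28.5 -44.1 -152.8 axis perp -52.5 along -2.0
tip exp [ 0.46339679 -0.17330443  0.10564448] [325.00316152 -69.89077151] tile [324.22373048   1.99931529]
```

View pics/s13.png

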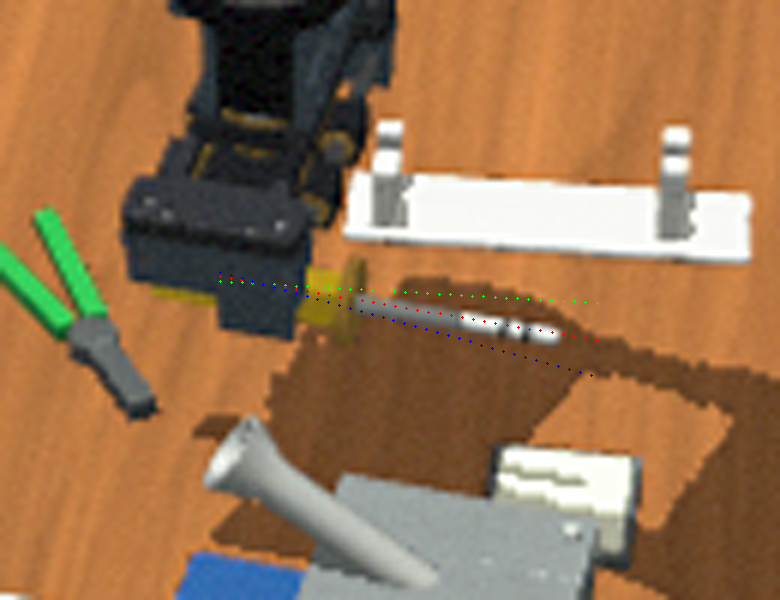

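View pics/w25.png

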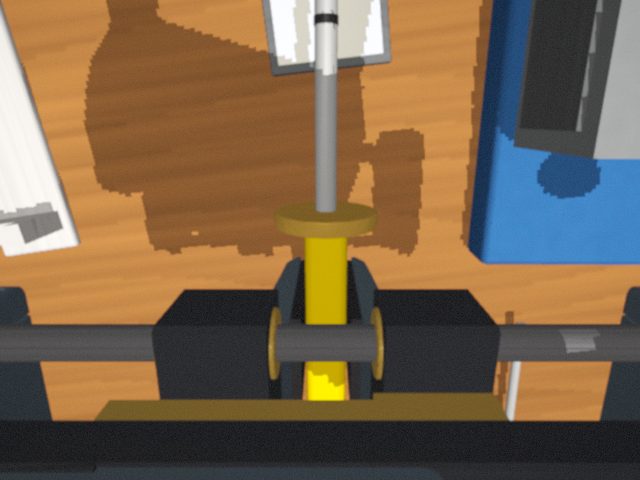

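View pics/t5c.png

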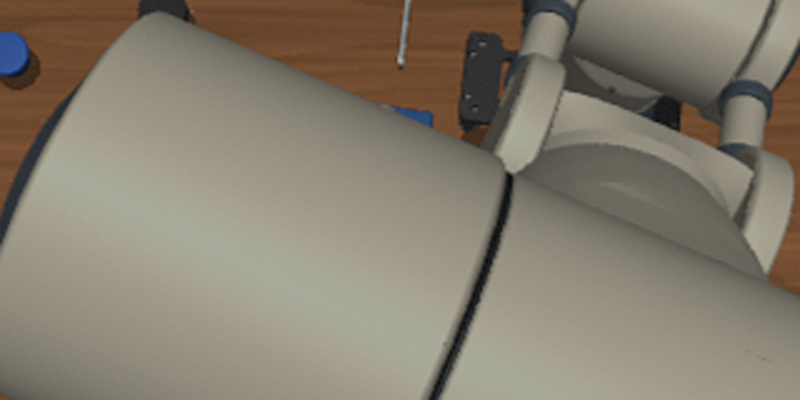

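```bash
python3 -m crank '[{"grip":255,"travel":[0,0,0.0],"twist":0},{"grip":255,"travel":[0,0,0],"twist":0},{"grip":255,"travel":[0,0,0],"twist":0},{"grip":255,"travel":[0,0,0],"twist":0},{"grip":255,"travel":[0,0,0],"twist":0}]'
python3 - <<'E'
from h import *
s=snap('side','s14'); t=cv2.imread('pics/s14.png'); cv2.imwrite('pics/s14c.png',cv2.resize(t[120:370,230:450],None,fx=3,fy=2.4))
print(np.abs(telemetry.read_state()['joint_velocities']).max())
E
```

```text
clock: 34.8
tcp_pos: [0.5971, -0.1899, 0.0541]
tool_rot: [0.706, 0.044, 0.706, -0.044]
ft_force: [0.3, -0.1, -0.4]
finger_gap: 0.174
0.0023521789839694674
```

View pics/s14c.png

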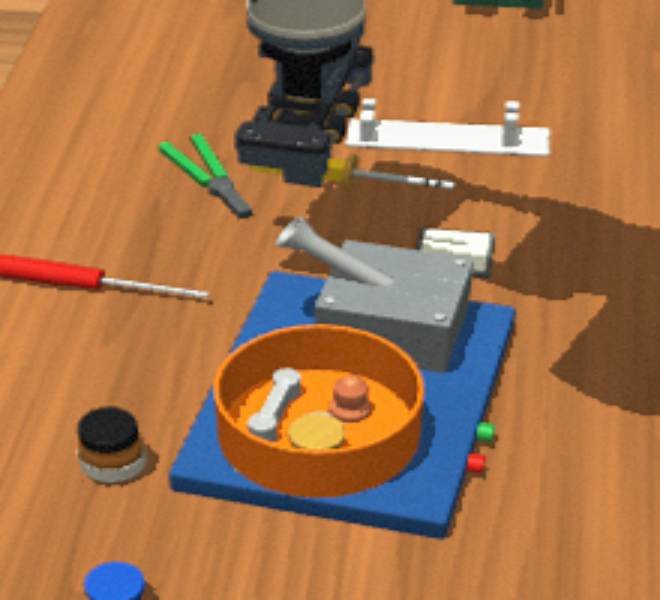

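All three fittings are in the drum and the dipstick is held level, pointing over the tile. The tip is about 10 cm up, and the arm is still. Handing in.

```bash
python3 -c "
from bench import arm
print(arm.close_job())"
```

```text
the job is handed in; nothing more can be done
None
```

The job is handed in at about 35 s on the clock. The brass cup, copper finial and steel bracket are in the drum. After that, the dipstick was pushed down the tube, drawn right out, and is now held over the tile.

**Seating:** The wrist force rose to about 20 N along the tube, and the side picture showed the collar flush on the mouth. I held it there for over 0.4 s before drawing it out.

**Tilt:** The tool could only point down, so I turned the dipstick in the grip. I levered it to the tube's slope against the funnel's upper wall. After drawing it out, I put the tip briefly back in the mouth and levered it level on the lower lip.

**Last checks:**
- **Level:** within about 1° against the side picture.
- **Tip:** about (0.463, −0.173, 0.105) m by calculation, about 3 mm from my estimate of the tile's centre. The tip lay outside the wrist picture and the arm hid it from the top camera, so only the side view backs this up.
- **Grip:** jaw opening 16 mm, the width of the handle, with the arm still.
- **Left alone:** the jar, screwdriver and pliers look unmoved in the last side picture.

**What disagreed:**
- **Finger length:** the reported tool point lies about 33–46 mm beyond the real finger ends. My first two tries at the cup closed above it. I corrected for this from then on.
- **Bench contact:** the working grasp of the cup pressed with about 33 N for a moment, probably on the bench.

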